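Load the lamp-curing station with potted sensor capsules

TASK

Get the curing station ready for a batch: first stand every sensor capsule from the bench upright on the floor of the round steel pot, one in the middle and the others packed round it; then fold the amber shield up until it stands upright; last, pull up the red spring plunger, bring the lamp along its rail over the pot and let the plunger drop fully into the hole nearest the pot. Keep to this order and leave the other things on the bench alone.

Things in the scene. Friction and masses are not known exactly. Their poses are not given: they have to be found in the camera images.
- cap0: potted sensor capsule, loose, standing upright on the blue mat (2 mm thick): grey round body 30 mm across and 36 mm tall with an orange band, a heavy steel foot and a 2 mm chamfer under it, and a brass stem 10 mm across and 30 mm long on top (66 mm tall in all, about 80 g). Origin at the centre of its underside, z up along the stem. May be absent (None) in a given start
- cap1: potted sensor capsule, loose, standing upright on the blue mat (2 mm thick): grey round body 30 mm across and 36 mm tall with an orange band, a heavy steel foot and a 2 mm chamfer under it, and a brass stem 10 mm across and 30 mm long on top (66 mm tall in all, about 80 g). Origin at the centre of its underside, z up along the stem. May be absent (None) in a given start
- cap2: potted sensor capsule, loose, standing upright on the blue mat (2 mm thick): grey round body 30 mm across and 36 mm tall with an orange band, a heavy steel foot and a 2 mm chamfer under it, and a brass stem 10 mm across and 30 mm long on top (66 mm tall in all, about 80 g). Origin at the centre of its underside, z up along the stem. May be absent (None) in a given start
- cap3: potted sensor capsule, loose, standing upright on the blue mat (2 mm thick): grey round body 30 mm across and 36 mm tall with an orange band, a heavy steel foot and a 2 mm chamfer under it, and a brass stem 10 mm across and 30 mm long on top (66 mm tall in all, about 80 g). Origin at the centre of its underside, z up along the stem. May be absent (None) in a given start
- cap4: potted sensor capsule, loose, standing upright on the blue mat (2 mm thick): grey round body 30 mm across and 36 mm tall with an orange band, a heavy steel foot and a 2 mm chamfer under it, and a brass stem 10 mm across and 30 mm long on top (66 mm tall in all, about 80 g). Origin at the centre of its underside, z up along the stem. May be absent (None) in a given start
- cap5: potted sensor capsule, loose, standing upright on the blue mat (2 mm thick): grey round body 30 mm across and 36 mm tall with an orange band, a heavy steel foot and a 2 mm chamfer under it, and a brass stem 10 mm across and 30 mm long on top (66 mm tall in all, about 80 g). Origin at the centre of its underside, z up along the stem. May be absent (None) in a given start
- cap6: potted sensor capsule, loose, standing upright on the blue mat (2 mm thick): grey round body 30 mm across and 36 mm tall with an orange band, a heavy steel foot and a 2 mm chamfer under it, and a brass stem 10 mm across and 30 mm long on top (66 mm tall in all, about 80 g). Origin at the centre of its underside, z up along the stem. May be absent (None) in a given start
- pot_floor (a point): centre of the inner floor (12 mm above the table) of the dark steel pot on the station's plate. Pot 95 mm across inside, rim 28 mm above this point, wall 4 mm: seven capsules fit, one in the middle and six round it, 2.5 mm to spare. Axes: z up, station y from the pot towards the lamp rail and post, x away from the robot; the station is fixed, and turned up to 8 degrees
- shield_hinge (a point): middle of the shield's hinge line, on the station 75 mm from the pot's centre on the side away from the lamp (-y), 22 mm above the table; the hinge line runs along the station's x
- shield_edge (a point): middle of the free edge of the shield, 85 mm from the hinge line. The shield is an amber clear panel 120 mm wide along x, 85 mm high, 4 mm thick, with a black strip along this edge
- shield (a joint): angle of the shield (rad): 0 = lying flat, pointing away from the pot (-y); pi/2 = standing upright beside the pot; up to 2.0. It starts leaning outwards at 0.45 to 0.9. The hinge is stiff (0.13 N m) and the shield stays where it is left
- lamp_tube (a joint): travel (m) of the lamp's blue sliding tube along the fixed steel rail: 0 = parked, locked in the outermost of three holes; grows towards the pot (station -y). Holes at 0, 0.060 and 0.120; at 0.120, the hole nearest the pot, the lamp hangs centred over the pot. Stops at -0.005 and 0.135. Sliding friction 1.5 N
- plunger (a joint): pull (m) of the spring plunger: 0 = pin fully down in a hole; grows as the red knob is pulled straight up; above 0.008 the pin is clear of the hole and rides on the rail; stop at 0.018. The spring presses down with 3 N at 0, 7.5 N at the stop. Pin round-nosed, 8 mm across, 1.5 mm play either way in a hole
- plunger_knob (a point): middle of the red plunger knob, an upright cylinder 20 mm across, 28 mm tall, on top of the sliding tube (180 mm above the table when down). It travels with the tube, so the lifted knob pulls the tube along. The tube's top (32 mm wide) is 29 mm below this point when the pin is down, a steel bush 20 mm across reaches to 17 mm below
- lamp_face (a point): centre of the violet underside of the white round lamp head (56 mm across, 34 mm tall, plus a 10 mm grey cap) at the pot end of the sliding tube, 108 mm above the table; parked, it hangs 120 mm beside the pot's centre on the +y side
- driver: bystander, leave alone: screwdriver 140 mm long lying in front; origin on its underside
- brush: bystander, leave alone: brush 150 mm long lying beyond the mat, at the right; origin on its underside
- spool: bystander, leave alone: solder spool 48 mm across, 40 mm tall, standing; origin on its underside
- fluxjar: bystander, leave alone: amber flux jar 40 mm across, 50 mm tall, standing; origin on its underside
- cleaner: bystander, leave alone: white bottle 50 mm across, 120 mm tall, standing; origin on its underside
- tin: bystander, leave alone: flat aluminium tin 34 mm across, 14 mm tall, on a far corner of the mat; origin on its underside
Not all that is in view belongs to the job. Leave any green look-alike of the cap4 alone.

How it is judged:
By the outcome, as a careful person would: the job done as asked, in the order asked, and still so for the second after the job is handed in, with the robot touching nothing.
Of cap0, cap1, cap2, cap3, cap4, cap5, cap6 only 5 to 7 are there at a start; the rules pass over those that are not, and their reading is None.
At some moment in a run one of cap0, cap1, cap2, cap3, cap4, cap5, cap6 may be knocked a few centimetres aside while the robot is not near it.
Once in a run the grip may slacken for a moment while it holds something.
It also fails if it takes over 210 s, if anything falls off the work surface, if the arm or the gripper's body presses on something with over 40 N, if the wrist force passes 120 N, or if a joint passes its speed limit or range.

ROBOT

A 6-joint arm with a two-finger parallel gripper is mounted at the origin on the work surface. World frame = base frame: x ahead of the robot, y to its left, z up, the work surface at z = 0. Lengths are in mm, angles in rad, forces in N, time in s.
With the tool pointing down it reaches from about 350 to 875 mm from the base axis. Payload 4.2 kg.
Tool frame: the origin (TCP) lies midway between the tips of the shut fingers; the grasp point (between the pads) lies 19 mm behind it; z points along the fingers, y is the line along which they close (so a half turn about z gives the same grasp; the last joint's range is limited). The gripper opens to 87 mm and grips with 3 to 60 N. Pads are 19 mm wide; open, the fingers measure 117 mm over their backs; the gripper's body (75 mm by 190 mm) begins 51 mm behind the grasp point.
Start: joints at [-1.032, 0.385, 0.008, 0, -1.194, -0.259], TCP at [172.618, -600.668, 197.55] pointing down, gripper open.
Joint ranges: [-3.14, 3.14], [-1.21, 2.06], [-1.07, 1.41], [-3.16, 2.05], [-2.99, -0.16], [-3.1, 3.1]. Speed limits (rad/s): [2.79, 2.79, 3.14, 3.14, 3.14, 3.14].

INTERFACE

Orientations are given as a unit quaternion [x, y, z, w].
In Python, from bench import manip, camera, order gives the robot as it stands.
- The arm moves only by the tool move_arm, never from a script. Its argument "motion" is a list of rows, each a list of 2 entries, a list of its own where there are three numbers: the shift along the tool's x, y, z in mm, then the turn, a rotation vector about the tool's x, y, z in units of 5 degrees (1.0 is 5 degrees). A call has 1 to 20 rows; each row is the pose to reach, as a shift and turn from the pose commanded when the call began, along the tool's axes at that moment; what a row does not reach only later rows make up. A row lasts 1/8 s, in which the tool goes at most 62.5 mm and 10.7 degrees, less where a joint would pass 70% of its speed; a pose out of reach is approached as far as the arm can. A call with a gripper value outside its range is refused whole. "gripper" is the finger opening in mm, from 0 to 87, set as the call begins (left out, the last holds). The fingers move at their own pace and stop on an object; the grip force is fixed at half the most. Time passes only in rows, so rows that repeat a pose let the fingers close. It gives the time, the measured TCP pose, the force, the opening and the grip force at its end, in the units of the state.
- manip.get_obs(): the state, without advancing time (a new reading comes with each control period).
- camera(name): name is "scene" or "top"; returns a dict with "pixels" (420x560x3 uint8, red, green, blue), "mtx" (3x3 intrinsics, pixels), "dist" ([k1, k2, p1, p2, k3] as OpenCV has them; the pictures are not rectified), "R" (3x3) and "t" (3): a world point X has camera coordinates R X + t. Camera axes: x right, y down, z forward; pixel columns grow to the right and rows downward; lengths in mm; the calibration is good to about 2 mm. A picture is of the moment at which its call begins. There is no depth.
- order.close_job(): hands the job in; it is judged then, once.
The state is a dict: "time_s": time; "joint_pos": joint angles; "qvel": joint speeds; "effort": joint torques, N m; "ee_pos": TCP position; "ee_rot": TCP orientation; "force": force on the tool from outside, world axes, zero at the start; "moment": the same for the moment, N m; "finger_gap": finger opening in mm; "finger_force": force on a finger pad.
Only numpy, scipy, OpenCV 4.12 (cv2) and the standard library are available. Lean on these libraries where they do the work, as an engineer would, in place of code of your own. Each camera call takes 0.05 s, during which the arm holds its last target. There are 200 camera calls.

## Working session

There is one attempt and no reset: what is moved stays moved. The work goes in short steps, Python scripts to look and compute and a tool call to move; the robot and the scene stay as the last step left them, time stands still between calls to the robot, and variables do not carry over. Pictures are saved under pics/ and viewed, at most 14 in all, crops included, and the job is handed in when it is done.

Besides the shell and the picture viewer there is one more tool, called after "Emit:" in YAML: its name, and indented under it one key for each argument. move_arm: Moves the arm, as the interface text tells. Its arguments: {"type":"object","properties":{"motion":{"type":"array","items":{"type":"array"}},"gripper":{"type":"number"}},"required":["motion"]}

```bash
mkdir -p pics; ls
cat > h.py <<'E'
import numpy as np,cv2
from bench import manip,camera,order
def ray(c,uv):
    p=cv2.undistortPoints(np.array([[uv]],float),c['mtx'],np.array(c['dist'],float))[0,0]
    R=np.array(c['R']);t=np.array(c['t']);return -R.T@t,R.T@np.array([p[0],p[1],1])
def onz(c,uv,z):
    o,d=ray(c,uv);return o+d*(z-o[2])/d[2]
def proj(c,X):
    return cv2.projectPoints(np.array(X,float).reshape(-1,3),cv2.Rodrigues(np.array(c['R']))[0],np.array(c['t'],float),c['mtx'],np.array(c['dist'],float))[0][:,0]
def tri(c1,u1,c2,u2):
    o1,d1=ray(c1,u1);o2,d2=ray(c2,u2)
    s=np.linalg.lstsq(np.c_[d1,-d2],o2-o1,rcond=None)[0]
    a,b=o1+s[0]*d1,o2+s[1]*d2;return (a+b)/2,np.linalg.norm(a-b)
def save(name,img):cv2.imwrite('pics/'+name+'.png',img[...,::-1])
E
python3 - <<'E'
from h import *
for n in('scene','top'):
    c=camera(n);save(n+'0',c['pixels']);np.save(n+'0.npy',c,allow_pickle=True)
    print(n,-np.array(c['R']).T@c['t'])
print(manip.get_obs())
E
```

```text
pics
scene [1237.65113609 -653.83793169  735.05969041]
top [ 430.15141627  -41.61507593 1452.25548051]
{'time_s': 0.1, 'joint_pos': array([-1.03244430e+00,  3.85488735e-01,  6.78629294e-03, -4.52283383e-04,
       -1.19398828e+00, -2.58568247e-01]), 'qvel': array([-0.00052669, -0.00115141,  0.00216265,  0.00158029, -0.00033283,
        0.00069983]), 'effort': array([-5.98977294e-04, -3.91689456e+01,  1.87936091e+01,  4.23183560e+00,
        1.34618193e-02, -7.40106702e-05]), 'ee_pos': array([ 172.43638703, -600.14352367,  196.57030034]), 'ee_rot': array([-1.39353400e-01,  9.90242237e-01,  9.54551166e-04, -1.73782056e-04]), 'force': array([0.05945108, 0.11426541, 0.07982858]), 'moment': array([0.00579314, 0.03340451, 0.01187318]), 'finger_force': 0.0, 'finger_gap': 87.1567713206843}
```

View pics/scene0.png

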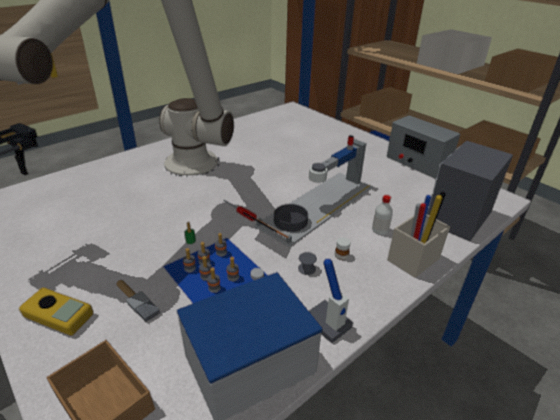

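View pics/top0.png

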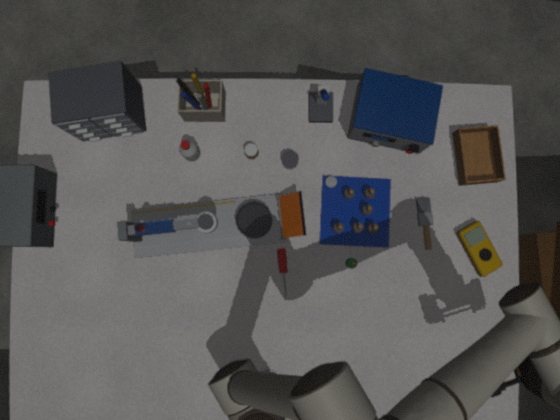

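Run:
```python
from h import *
t=np.load('top0.npy',allow_pickle=True).item();s=np.load('scene0.npy',allow_pickle=True).item()
a=cv2.resize(t['pixels'][170:275,310:400],None,fx=5,fy=5,interpolation=cv2.INTER_CUBIC)
b=cv2.resize(s['pixels'][215:300,160:265],None,fx=5,fy=5,interpolation=cv2.INTER_CUBIC)[:, :]
im=np.zeros((525,800,3),np.uint8)
a=cv2.resize(t['pixels'][170:275,315:393],None,fx=5,fy=5,interpolation=cv2.INTER_CUBIC)
b=cv2.resize(s['pixels'][215:300,165:247],None,fx=5,fy=5,interpolation=cv2.INTER_CUBIC)
im[:a.shape[0],:390]=a; im[:b.shape[0],390:]=b
save('mat0',im)
im=np.zeros((600,760,3),np.uint8)
im[:300]=cv2.resize(t['pixels'][185:260,120:310],None,fx=4,fy=4,interpolation=cv2.INTER_CUBIC)
x=cv2.resize(s['pixels'][130:250,230:382],None,fx=2.5,fy=2.5,interpolation=cv2.INTER_CUBIC);im[300:,:380]=x
save('st0',im)
```

```text
(no output)
```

View pics/mat0.png

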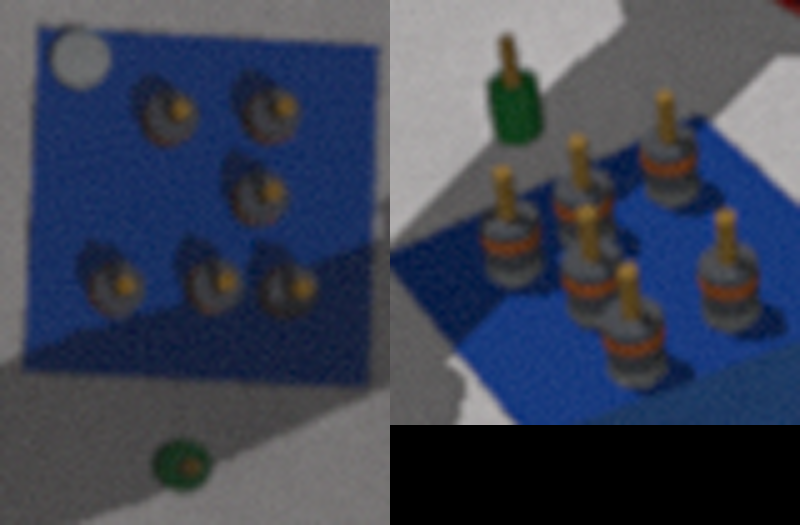

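View pics/st0.png

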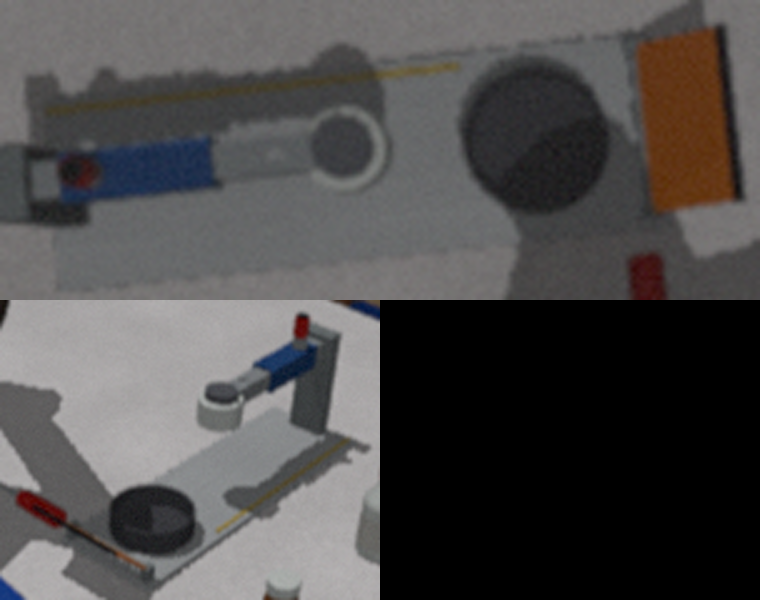

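```bash
cat >> h.py <<'E'
def caps(c,z=58):
    """stem blobs in the top view over the mat -> world xy"""
    im=c['pixels'];h=cv2.cvtColor(im,cv2.COLOR_RGB2HSV)
    m=((h[...,0]>10)&(h[...,0]<24)&(h[...,1]>110)&(h[...,2]>60)).astype(np.uint8)
    n,l,st,ce=cv2.connectedComponentsWithStats(m);out=[]
    for i in range(1,n):
        if st[i,4]>=5 and 230<ce[i][0]<400 and 160<ce[i][1]<275 and st[i,4]<60: out.append((np.round(ce[i],1),st[i,4],np.round(onz(c,ce[i],z),1)[:2]))
    return out
def circ(c,m,z):
    cs,_=cv2.findContours(m,cv2.RETR_EXTERNAL,cv2.CHAIN_APPROX_NONE);k=max(cs,key=cv2.contourArea)
    P=np.array([onz(c,p[0],z)[:2] for p in cv2.convexHull(k)])
    A=np.c_[2*P,np.ones(len(P))];s=np.linalg.lstsq(A,(P**2).sum(1),rcond=None)[0]
    return s[:2],np.sqrt(s[2]+s[0]**2+s[1]**2)
E
python3 - <<'E'
from h import *
t=np.load('top0.npy',allow_pickle=True).item();s=np.load('scene0.npy',allow_pickle=True).item()
for o in caps(t):print(*o)
T=[(180,108),(286,104),(272,190),(124,285),(226,282),(302,288)]
S=[(503,172),(577,141),(665,96),(587,212),(628,268),(726,215)]
T=[(u/5+315-.4,v/5+170-.4) for u,v in T];S=[((u-390)/5+165-.4,v/5+215-.4) for u,v in S]
for a in T:
  r=[(tri(t,a,s,b),b) for b in S]; r.sort(key=lambda q:q[0][1]); print(np.round(r[0][0][0]),round(r[0][0][1],1),np.round(r[1][0][0]),round(r[1][0][1],1))
g=cv2.cvtColor(t['pixels'],cv2.COLOR_RGB2GRAY)
print(g[219,225:300]);print(g[190:250,254])
sub=np.zeros_like(g);sub[195:245,230:278]=(g[195:245,230:278]<75)
for th in (60,70,80):
  sub=np.zeros_like(g);sub[195:245,230:278]=(g[195:245,230:278]<th)
  sub=cv2.morphologyEx(sub,cv2.MORPH_OPEN,np.ones((9,9),np.uint8));print('pot',th,circ(t,sub,40))
h=cv2.cvtColor(t['pixels'],cv2.COLOR_RGB2HSV)
red=np.zeros_like(g);red[215:240,128:150]=((h[...,0]<8)|(h[...,0]>172))[215:240,128:150]&(h[...,1]>110)[215:240,128:150]
mm=cv2.moments(red,True);k=(mm['m10']/mm['m00'],mm['m01']/mm['m00']);print('knob',k,mm['m00'],onz(t,k,188))
lp=(343/4+120-.4,146/4+185-.4);print('lampcap',onz(t,lp,152))
for n,p in dict(l0=(48,112),l1=(458,66),sbl=(652,212),stl=(638,42),sbr=(742,200),str_=(722,28)).items():
  p=(p[0]/4+119.6,p[1]/4+184.6);print(n,onz(t,p,12),onz(t,p,22),onz(t,p,75))
E
```

```text
[350.5 191.5] 12 [ 604.6 -239.2]
[371.3 191.1] 9 [ 606.5 -297.5]
[369. 208.] 9 [ 559.2 -290.7]
[359.7 225.9] 9 [ 509.4 -264.5]
[339.5 226.8] 10 [ 506.3 -208.6]
[374.8 227.2] 11 [ 506.2 -306.7]
[ 604. -238.   68.] 0.6 [ 588. -240.  134.] 28.1
[ 607. -296.   70.] 0.5 [ 600. -274.  158.] 16.2
[ 559. -289.   68.] 0.1 [ 554. -284.  108.] 5.3
[ 506. -207.   68.] 0.3 [ 507. -228.  -42.] 19.3
[ 509. -263.   68.] 0.7 [ 513. -267.   25.] 6.7
[ 506. -305.   68.] 1.0 [ 515. -287.   85.] 36.8
[103 105 102 103 103 101 102 100 105  98  68  41  36  46  45  47  47  46
  50  46  50  45  41  44  47  45  42  46  44  40  35  37  38  32  35  33
  33  37  33  34  36  34  32  35  31  34  39  51  61  68  63  72  87  96
  85  80  72  64  65  63  65  59  64  65  60  61  67  61  65  60  62  64
  57  62  63]
[115 117 117 117 115 101  91  97  90  70  59  49  40  36  44  46  44  43
  48  42  41  46  45  43  44  45  49  50  43  40  39  29  35  36  33  35
  33  31  33  32  36  35  35  33  32  33  30  36  51  63  68  66  66  65
  63  64  73  68  70  73]
pot 60 (array([525.47470291,  28.11165334]), np.float64(52.42113
[... 367 characters left out ...]
        ] [537.44394901 363.81857122  75.        ]
l1 [578.85840217  87.0548807   12.        ] [577.82589796  86.16149784  22.        ] [572.3536256   81.42656866  75.        ]
sbl [476.44135525 -52.47818543  12.        ] [476.11995436 -52.40276055  22.        ] [474.41652966 -52.0030087   75.        ]
stl [597.55396319 -41.17657099  12.        ] [596.39165171 -41.17961562  22.        ] [590.23140091 -41.19575218  75.        ]
sbr [ 485.63542931 -116.22686913   12.        ] [ 485.25019201 -115.70882358   22.        ] [ 483.20843433 -112.96318221   75.        ]
str_ [ 608.33043747 -101.08934133   12.        ] [ 607.09330264 -100.67639887   22.        ] [600.53648807 -98.48780378  75.        ]
```

Emit:
move_arm:
  motion:
    - [[-57, 25, 7], [0, 0, -1.8]]
    - [[-115, 50, 15], [0, 0, -3.6]]
    - [[-172, 76, 22], [0, 0, -5.4]]
    - [[-229, 101, 29], [0, 0, -7.2]]
    - [[-286, 126, 37], [0, 0, -9]]
    - [[-343, 152, 44], [0, 0, -10.8]]
    - [[-400, 177, 51], [0, 0, -12.6]]
    - [[-458, 202, 59], [0, 0, -14.4]]
    - [[-515, 228, 66], [0, 0, -16.2]]
    - [[-515, 228, 66], [0, 0, -16.2]]
    - [[-515, 228, 66], [0, 0, -16.2]]
    - [[-515, 228, 66], [0, 0, -16.2]]
  gripper: 32

```text
time_s: 1.6
ee_pos: [603.6, -240.3, 131.7]
ee_rot: [0.749, -0.663, -0.0, 0.0]
force: [0.0, 1.0, -0.8]
finger_gap: 32.2
finger_force: 0.0
```

```bash
cat >> h.py <<'E'
from scipy.spatial.transform import Rotation as Ro
YAW=7.1
POT=np.array([525.5,28.1]);SX=np.array([np.cos(np.radians(YAW)),np.sin(np.radians(YAW))]);SY=np.array([-SX[1],SX[0]])
def st(x,y): return POT+x*SX+y*SY
def go(*X):
    o=manip.get_obs();R=Ro.from_quat(o['ee_rot'])
    ang=np.degrees(np.arctan2(*R.apply([0,1,0])[[1,0]]))
    print('t',round(o['time_s'],2),'tcp',np.round(o['ee_pos'],1),'yaw err deg',round((ang-180-YAW+180)%360-180,2),'tilt',np.round(R.apply([0,0,1]),3),'gap',round(o['finger_gap'],1),'F',np.round(o['force'],1))
    for x in X: print('shift to',np.round(x,1),':',np.round(R.inv().apply(np.array(x)-o['ee_pos']),1))
E
python3 - <<'E'
from h import *
c=camera('top')
for o in caps(c):print(*o)
go([604.6,-239.2,130],[604.6,-239.2,43])
print(np.round(manip.get_obs()['joint_pos'],2))
E
```

```text
[369.  207.5] 6 [ 560.6 -290.7]
[359.5 226. ] 10 [ 509.1 -264. ]
[339.3 226.9] 9 [ 506.  -208.1]
[374.7 227.1] 9 [ 506.4 -306.3]
[352.8 262.6] 5 [ 408.3 -245.5]
t 1.65 tcp [ 603.6 -240.4  131.9] yaw err deg -0.19 tilt [ 0. -0. -1.] gap 31.9 F [-0.3  1.1  0.3]
shift to [ 604.6 -239.2  130. ] : [-1.1 -1.1  1.9]
shift to [ 604.6 -239.2   43. ] : [-1.1 -1.1 88.9]
[-0.13  0.47 -0.02  0.   -1.08  0.25]
```

Emit:
move_arm:
  motion:
    - [[-1, -1, 30], [0, 0, 0]]
    - [[-1, -1, 60], [0, 0, 0]]
    - [[-1, -1, 80], [0, 0, 0]]
    - [[-1, -1, 88], [0, 0, 0]]
    - [[-1, -1, 88], [0, 0, 0]]
    - [[-1, -1, 88], [0, 0, 0]]

```text
time_s: 2.4
ee_pos: [606.2, -238.7, 44.9]
ee_rot: [0.749, -0.663, 0.001, -0.001]
force: [0.1, -0.2, 0.1]
finger_gap: 32.0
finger_force: 0.0
```

Emit:
move_arm:
  motion:
    - [[0, 0, 0], [0, 0, 0]]
    - [[0, 0, 0], [0, 0, 0]]
    - [[0, 0, 0], [0, 0, 0]]
    - [[0, 0, 0], [0, 0, 0]]
    - [[0, 0, 0], [0, 0, 0]]
  gripper: 0

```text
time_s: 3.02
ee_pos: [605.5, -238.2, 43.5]
ee_rot: [0.749, -0.662, 0.0, 0.0]
force: [0.3, -0.0, 0.7]
finger_gap: 0.5
finger_force: 0.0
```

Run:
```python
from h import *
c=camera('scene');save('g1',cv2.resize(c['pixels'][130:330,140:360],None,fx=3,fy=3,interpolation=cv2.INTER_CUBIC))
go([*st(0,0),110],[*st(0,0),53])
```

```text
t 3.08 tcp [ 605.5 -238.2   43.5] yaw err deg -0.06 tilt [-0. -0. -1.] gap 0.5 F [-0.   0.1 -0.1]
shift to [525.5  28.1 110. ] : [-274.1   46.8  -66.5]
shift to [525.5  28.1  53. ] : [-274.1   46.8   -9.5]
```

View pics/g1.png

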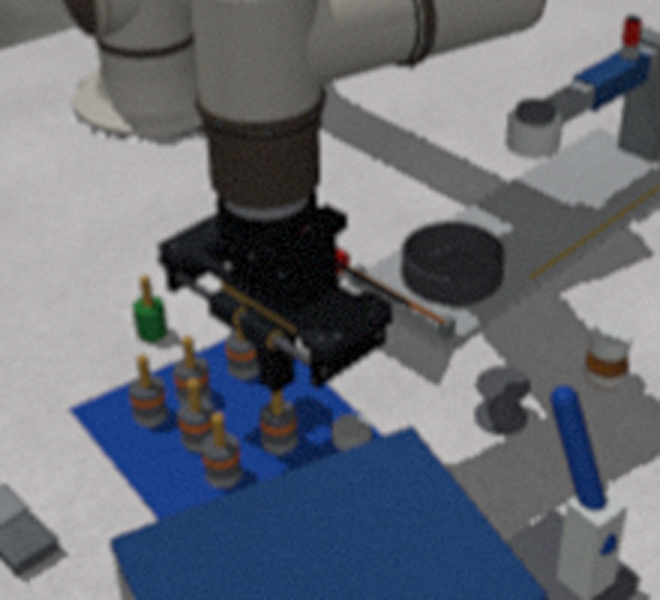

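Run:
```python
from h import *
c=camera('scene');X=[[605.5,-238.2,43.5],[605.5,-238.2,62],[604.6,-239,38],[604.6,-239,68],[604.6,-239,2]]
p=(proj(c,X)-[140,130])*3;print(p)
im=cv2.resize(c['pixels'][225:290,205:265],None,fx=9,fy=9,interpolation=cv2.INTER_CUBIC)
for q in proj(c,X):cv2.circle(im,tuple(int(v) for v in (q-[205,225]+.5)*9),3,(0,255,0),1)
save('g2',im)
```

```text
[[276.82387446 406.38879526]
 [275.81908611 389.62271427]
 [275.69860478 411.15269935]
 [274.04442169 383.95618657]
 [277.6167281  442.58351087]]
```

View pics/g2.png

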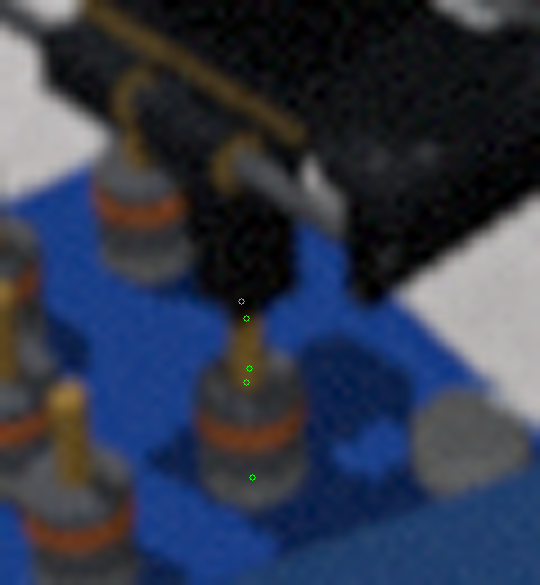

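Emit:
move_arm:
  motion:
    - [[0, 0, -20], [0, 0, 0]]
    - [[0, 0, -45], [0, 0, 0]]
    - [[0, 0, -60], [0, 0, 0]]
    - [[0, 0, -60], [0, 0, 0]]
    - [[0, 0, -60], [0, 0, 0]]

```text
time_s: 3.75
ee_pos: [604.8, -237.9, 102.5]
ee_rot: [0.749, -0.663, -0.001, 0.0]
force: [-0.4, -0.1, -0.0]
finger_gap: 0.4
finger_force: 0.0
```

Run:
```python
from h import *
go()
c=camera('scene');e=manip.get_obs()['ee_pos']
im=cv2.resize(c['pixels'][190:290,190:270],None,fx=6,fy=6,interpolation=cv2.INTER_CUBIC)
for q in proj(c,[e,e+[0,0,19]]):cv2.circle(im,tuple(int(v) for v in (q-[190,190]+.5)*6),3,(0,255,0),1)
im=cv2.convertScaleAbs(im,alpha=1.5)
save('g3',im)
```

```text
t 3.75 tcp [ 604.8 -237.9  102.5] yaw err deg -0.08 tilt [-0.002  0.001 -1.   ] gap 0.4 F [-0.4 -0.1 -0. ]
```

View pics/g3.png

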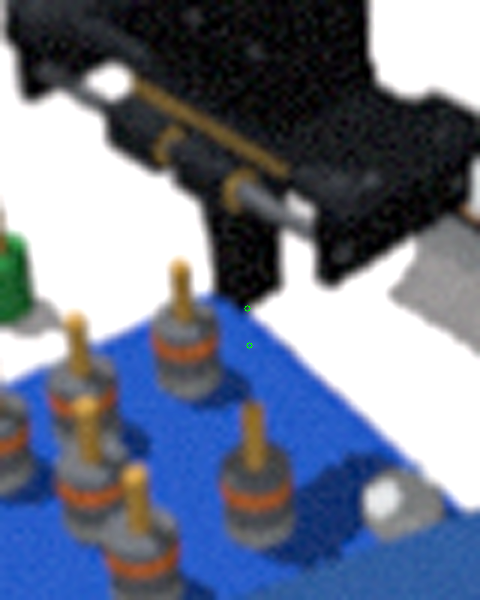

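Emit:
move_arm:
  motion:
    - [[0, 0, 0], [0, 0, 0]]
    - [[0, 0, 0], [0, 0, 0]]
    - [[-1, 0, 20], [0, 0, 0]]
    - [[-1, 0, 40], [0, 0, 0]]
    - [[-1, 0, 55], [0, 0, 0]]
    - [[-1, 0, 65], [0, 0, 0]]
    - [[-1, 0, 72], [0, 0, 0]]
    - [[-1, 0, 76], [0, 0, 0]]
    - [[-1, 0, 76], [0, 0, 0]]
  gripper: 50

```text
time_s: 4.92
ee_pos: [605.5, -237.3, 27.6]
ee_rot: [0.749, -0.662, 0.0, -0.0]
force: [-0.7, -0.3, -0.0]
finger_gap: 50.1
finger_force: 0.0
```

Emit:
move_arm:
  motion:
    - [[0, 0, 0], [0, 0, 0]]
    - [[0, 0, 0], [0, 0, 0]]
    - [[0, 0, 0], [0, 0, 0]]
    - [[0, 0, 0], [0, 0, 0]]
    - [[0, 0, 0], [0, 0, 0]]
  gripper: 0

```text
time_s: 5.55
ee_pos: [605.3, -237.2, 27.6]
ee_rot: [0.749, -0.662, -0.0, 0.0]
force: [-0.3, 0.0, 0.2]
finger_gap: 8.9
finger_force: 30.0
```

Emit:
move_arm:
  motion:
    - [[0, 0, -20], [0, 0, 0]]
    - [[0, 0, -50], [0, 0, 0]]
    - [[0, 0, -85], [0, 0, 0]]
    - [[-20, 4, -107], [0, 0, 0]]
    - [[-60, 10, -107], [0, 0, 0]]
    - [[-105, 18, -107], [0, 0, 0]]
    - [[-150, 25, -107], [0, 0, 0]]
    - [[-195, 33, -107], [0, 0, 0]]
    - [[-235, 40, -107], [0, 0, 0]]
    - [[-260, 44, -107], [0, 0, 0]]
    - [[-273, 46, -107], [0, 0, 0]]
    - [[-273, 46, -107], [0, 0, 0]]
    - [[-273, 46, -107], [0, 0, 0]]
    - [[-273, 46, -107], [0, 0, 0]]

```text
time_s: 7.3
ee_pos: [526.5, 27.3, 134.4]
ee_rot: [0.749, -0.663, -0.0, 0.0]
force: [0.3, 1.1, -0.4]
finger_gap: 8.8
finger_force: 30.0
```

```bash
cat >> h.py <<'E'
def held(off=-25.6,name=None,box=None):
    c=camera('scene');e=manip.get_obs()['ee_pos'];b=e+[0,0,off]
    h=cv2.cvtColor(c['pixels'],cv2.COLOR_RGB2HSV)
    p=proj(c,[b+[0,0,25]])[0]
    m=((h[...,0]<14)&(h[...,1]>120)&(h[...,2]>50)).astype(np.uint8)
    n,l,s,ce=cv2.connectedComponentsWithStats(m)
    r=[(np.round(ce[i],1),s[i,4]) for i in range(1,n) if s[i,4]>8 and np.linalg.norm(ce[i]-p)<14]
    print('band predicted',np.round(p,1),'seen',r)
    # pixel shift per mm of tool axes
    R=Ro.from_quat(manip.get_obs()['ee_rot'])
    for k in range(3):print('px/10mm tool',k,np.round(proj(c,[b+[0,0,25]+10*R.apply(np.eye(3)[k])])[0]-p,1))
    if name:
        x,y=[int(v) for v in p];im=cv2.resize(c['pixels'][y-50:y+50,x-60:x+60],None,fx=6,fy=6,interpolation=cv2.INTER_CUBIC);save(name,im)
E
python3 - <<'E'
from h import *
go([*st(0,0),135],[*st(0,0),38])
held(name='p1')
c=camera('top')
for o in caps(c):print(*o)
E
```

```text
t 7.3 tcp [526.5  27.3 134.4] yaw err deg -0.15 tilt [-0. -0. -1.] gap 8.8 F [ 0.3  1.1 -0.4]
shift to [525.5  28.1 135. ] : [-0.9  0.9 -0.6]
shift to [525.5  28.1  38. ] : [-0.9  0.8 96.4]
band predicted [291.1 186.2] seen [(array([290.7, 187.8]), np.int32(24))]
px/10mm tool 0 [-2.3  1.3]
px/10mm tool 1 [-2.7 -1.3]
px/10mm tool 2 [-0.1  3. ]
[371.1 191.1] 8 [ 606.4 -296.9]
[369. 208.] 9 [ 559.2 -290.7]
[359.5 226. ] 10 [ 509.1 -264. ]
[339.5 227. ] 8 [ 505.7 -208.6]
[374.7 227.1] 9 [ 506.4 -306.3]
[352.7 263. ] 7 [ 407.2 -245.3]
```

View pics/p1.png

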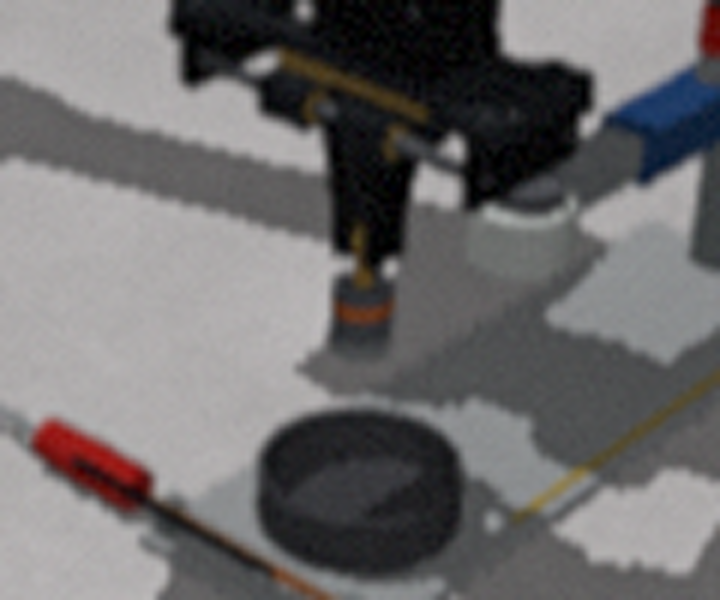

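Run:
```python
from h import *
c=camera('scene')
for l,r,t,b in [((260,475),(462,475),(361,408),(361,537))]:
  P=[onz(c,(231+u/6-.4,136+v/6-.4),40) for u,v in (l,r,t,b)];print(np.round(P,1),np.mean(P,axis=0))
print(proj(c,[[*st(-51.5*SX[0],0),40]])) 
w=np.linspace(0,2*np.pi,200);E=proj(c,[[POT[0]+51.5*np.cos(a),POT[1]+51.5*np.sin(a),40] for a in w]);E=(E-[231,136]+.4)*6
print('pred rim',E.min(0),E.max(0))
# dark pot mask in top with body shade: rim columns vs rows
```

```text
[[502.3 -14.2  40. ]
 [565.2  62.7  40. ]
 [490.1  64.   40. ]
 [571.1 -10.   40. ]] [532.177855    25.61413781  40.        ]
[[277.0982348 206.3265596]]
pred rim [251.49074347 406.50593948] [459.93663373 526.97049738]
```

Run:
```python
from h import *
from scipy.optimize import least_squares
from scipy.ndimage import map_coordinates
for nm in('top','scene'):
    c=np.load(nm+'0.npy',allow_pickle=True).item();g=cv2.GaussianBlur(cv2.cvtColor(c['pixels'],cv2.COLOR_RGB2GRAY).astype(float),(0,0),.7)
    pts=[]
    for a in np.radians(np.arange(0,360,6)):
        rr=np.arange(44,62,.5);uv=proj(c,[[POT[0]+r*np.cos(a),POT[1]+r*np.sin(a),40] for r in rr])
        v=map_coordinates(g,[uv[:,1],uv[:,0]],order=1);d=np.gradient(v);k=d.argmax()
        if nm=='scene':
            o=-np.array(c['R']).T@c['t'];w=o[:2]-POT
            if np.cos(a-np.arctan2(w[1],w[0]))>0.1: continue
        if d[k]>2.5: pts.append((rr[k]*np.cos(a),rr[k]*np.sin(a)))
    P=np.array(pts)+POT
    s=least_squares(lambda q:np.hypot(*(P-q).T)-51.5,POT,loss='soft_l1',f_scale=.7)
    s2=least_squares(lambda q:np.hypot(*(P-q[:2]).T)-q[2],[*POT,51.5],loss='soft_l1',f_scale=.7)
    print(nm,len(P),s.x,s2.x,np.round(np.hypot(*(P-s.x).T),1))
```

```text
top 33 [530.17561588  31.59437364] [529.69133517  31.19921987  52.04890177] [53.4 53.1 52.7 51.5 51.8 51.8 50.2 51.7 48.3 50.3 49.9 51.  51.1 51.3
 52.4 52.4 52.5 54.1 56.6 57.6 57.8 52.7 51.1 49.5 49.9 51.3 50.7 51.6
 52.  51.4 53.3 52.8 53.9]
scene 32 [527.90700179  28.13549065] [526.52782826  29.42827617  49.97866122] [49.7 49.9 50.6 48.8 50.5 51.8 51.5 49.8 50.5 51.8 52.5 51.8 54.  51.7
 51.9 50.6 50.3 53.9 51.6 51.7 52.8 50.8 52.4 50.9 50.9 52.4 49.8 49.7
 49.6 51.  50.3 51.2]
```

Emit:
move_arm:
  motion:
    - [[-2, -1, 25], [0, 0, 0]]
    - [[-2, -1, 50], [0, 0, 0]]
    - [[-2, -1, 70], [0, 0, 0]]
    - [[-2, -1, 82], [0, 0, 0]]
    - [[-2, -1, 88], [0, 0, 0]]
    - [[-2, -1, 91], [0, 0, 0]]
    - [[-2, -1, 91], [0, 0, 0]]
    - [[-2, -1, 91], [0, 0, 0]]

```text
time_s: 8.45
ee_pos: [527.5, 30.3, 44.1]
ee_rot: [0.749, -0.662, 0.0, -0.0]
force: [1.1, -0.1, -1.1]
finger_gap: 9.5
finger_force: 3.0
```

Emit:
move_arm:
  motion:
    - [[0, 10, 0], [0, 0, 0]]
    - [[0, 20, 0], [0, 0, 0]]
    - [[0, 26, 0], [0, 0, 0]]
    - [[0, 28, 0], [0, 0, 0]]
    - [[0, 29, 0], [0, 0, 0]]
    - [[0, 29, 0], [0, 0, 0]]
    - [[0, 29, 0], [0, 0, 0]]

```text
time_s: 9.32
ee_pos: [498.5, 26.7, 43.5]
ee_rot: [0.749, -0.662, 0.0, -0.0]
force: [-0.3, -1.0, -1.1]
finger_gap: 8.7
finger_force: 30.0
```

Emit:
move_arm:
  motion:
    - [[0, 1, 0], [0, 0, 0]]
    - [[0, 2, 0], [0, 0, 0]]
    - [[0, 2, 0], [0, 0, 0]]

```text
time_s: 9.7
ee_pos: [496.2, 26.4, 43.5]
ee_rot: [0.749, -0.662, -0.0, 0.0]
force: [-0.0, -0.6, -0.9]
finger_gap: 9.0
finger_force: 30.0
```

Emit:
move_arm:
  motion:
    - [[0, 1, 0], [0, 0, 0]]
    - [[0, 2, 0], [0, 0, 0]]
    - [[0, 2, 0], [0, 0, 0]]

```text
time_s: 10.07
ee_pos: [494.7, 26.3, 43.7]
ee_rot: [0.749, -0.662, 0.0, -0.0]
force: [1.1, 0.5, -1.5]
finger_gap: 8.5
finger_force: 30.0
```

Emit:
move_arm:
  motion:
    - [[0, 1, 0], [0, 0, 0]]
    - [[0, 2, 0], [0, 0, 0]]
    - [[0, 2, 0], [0, 0, 0]]

```text
time_s: 10.45
ee_pos: [493.7, 26.4, 44.0]
ee_rot: [0.749, -0.662, 0.001, -0.001]
force: [3.6, -0.0, -2.2]
finger_gap: 8.4
finger_force: 30.1
```

Emit:
move_arm:
  motion:
    - [[0, 1, 0], [0, 0, 0]]
    - [[0, 2, 0], [0, 0, 0]]
    - [[0, 2, 0], [0, 0, 0]]

```text
time_s: 10.82
ee_pos: [492.8, 26.5, 44.3]
ee_rot: [0.749, -0.662, 0.002, -0.002]
force: [6.1, 0.3, -2.9]
finger_gap: 8.8
finger_force: 30.3
```

Run:
```python
from h import *
go()
held(name='p2')
```

```text
t 10.82 tcp [492.8  26.5  44.3] yaw err deg -0.02 tilt [ 0.005  0.001 -1.   ] gap 8.8 F [ 6.1  0.3 -2.9]
band predicted [282.2 207.4] seen [(array([282.1, 209. ]), np.int32(22))]
px/10mm tool 0 [-2.2  1.4]
px/10mm tool 1 [-2.5 -1.3]
px/10mm tool 2 [-0.1  2.7]
```

Emit:
move_arm:
  motion:
    - [[0, -10, 0], [0, 0, 0]]
    - [[0, -25, 0], [0, 0, 0]]
    - [[0, -36, 0], [0, 0, 0]]
    - [[10, -36, 0], [0, 0, 0]]
    - [[20, -36, 0], [0, 0, 0]]
    - [[27, -36, 0], [0, 0, 0]]
    - [[29, -36, 0], [0, 0, 0]]
    - [[29, -36, 0], [0, 0, 0]]
    - [[29, -36, 0], [0, 0, 0]]

```text
time_s: 12.0
ee_pos: [529.6, 1.5, 43.6]
ee_rot: [0.749, -0.662, 0.0, -0.0]
force: [-0.4, 0.3, -1.6]
finger_gap: 8.9
finger_force: 30.0
```

Emit:
move_arm:
  motion:
    - [[1, 0, 0], [0, 0, 0]]
    - [[2, 0, 0], [0, 0, 0]]
    - [[2, 0, 0], [0, 0, 0]]

```text
time_s: 12.38
ee_pos: [529.9, -0.7, 43.6]
ee_rot: [0.749, -0.662, 0.0, -0.0]
force: [0.5, -0.3, -0.8]
finger_gap: 8.7
finger_force: 30.0
```

Emit:
move_arm:
  motion:
    - [[1, 0, 0], [0, 0, 0]]
    - [[1, 0, 0], [0, 0, 0]]
    - [[1, 0, 0], [0, 0, 0]]

```text
time_s: 12.75
ee_pos: [530.0, -1.5, 43.6]
ee_rot: [0.749, -0.662, -0.0, -0.0]
force: [0.4, 1.4, -1.4]
finger_gap: 8.8
finger_force: 30.0
```

Emit:
move_arm:
  motion:
    - [[1, 0, 0], [0, 0, 0]]
    - [[1, 0, 0], [0, 0, 0]]
    - [[1, 0, 0], [0, 0, 0]]

```text
time_s: 13.12
ee_pos: [530.3, -2.4, 43.7]
ee_rot: [0.749, -0.662, 0.0, -0.0]
force: [-1.3, 2.2, 2.3]
finger_gap: 8.9
finger_force: 30.0
```

Emit:
move_arm:
  motion:
    - [[1, 0, 0], [0, 0, 0]]
    - [[1, 0, 0], [0, 0, 0]]
    - [[1, 0, 0], [0, 0, 0]]

```text
time_s: 13.5
ee_pos: [530.5, -3.2, 43.8]
ee_rot: [0.749, -0.662, 0.0, -0.001]
force: [-1.4, 5.2, 2.7]
finger_gap: 9.0
finger_force: 30.0
```

Emit:
move_arm:
  motion:
    - [[-2, 0, 1], [0, 0, 0]]
    - [[-2, 0, 2], [0, 0, 0]]
    - [[-2, 0, 2], [0, 0, 0]]

```text
time_s: 13.88
ee_pos: [530.0, -1.8, 41.3]
ee_rot: [0.749, -0.662, 0.0, 0.0]
force: [-0.3, 2.6, -0.8]
finger_gap: 8.8
finger_force: 30.0
```

Emit:
move_arm:
  motion:
    - [[0, 0, 1], [0, 0, 0]]
    - [[0, 0, 2], [0, 0, 0]]
    - [[0, 0, 2], [0, 0, 0]]

```text
time_s: 14.25
ee_pos: [529.9, -1.7, 39.4]
ee_rot: [0.749, -0.662, -0.0, 0.0]
force: [0.0, 1.1, -0.9]
finger_gap: 8.6
finger_force: 30.0
```

Emit:
move_arm:
  motion:
    - [[0, 0, 1], [0, 0, 0]]
    - [[0, 0, 2], [0, 0, 0]]
    - [[0, 0, 2], [0, 0, 0]]

```text
time_s: 14.62
ee_pos: [530.0, -1.6, 37.7]
ee_rot: [0.749, -0.662, 0.0, -0.0]
force: [-0.6, 2.0, 1.7]
finger_gap: 9.1
finger_force: 30.0
```

Emit:
move_arm:
  motion:
    - [[-1, 0, 1], [0, 0, 0]]
    - [[-1, 0, 1], [0, 0, 0]]
    - [[-1, 0, 1], [0, 0, 0]]

```text
time_s: 15.0
ee_pos: [530.2, -1.0, 37.5]
ee_rot: [0.749, -0.662, 0.0, -0.0]
force: [-2.4, 1.7, 7.4]
finger_gap: 8.7
finger_force: 30.0
```

Emit:
move_arm:
  motion:
    - [[0, 0, 0], [0, 0, 0]]
    - [[0, 0, 0], [0, 0, 0]]
    - [[0, 0, -5], [0, 0, 0]]
    - [[0, 0, -25], [0, 0, 0]]
    - [[0, 0, -55], [0, 0, 0]]
    - [[0, 0, -90], [0, 0, 0]]
    - [[0, 0, -90], [0, 0, 0]]
  gripper: 16

```text
time_s: 15.88
ee_pos: [532.0, -0.3, 129.7]
ee_rot: [0.749, -0.662, 0.002, -0.003]
force: [0.2, -0.3, -0.6]
finger_gap: 16.0
finger_force: 0.0
```

```bash
cat >> h.py <<'E'
POT=np.array([527.1,30.4])
def bands(u0,v0,u1,v1):
    c=camera('scene');h=cv2.cvtColor(c['pixels'],cv2.COLOR_RGB2HSV)
    m=((h[...,0]<14)&(h[...,1]>120)&(h[...,2]>50)).astype(np.uint8)
    n,l,s,ce=cv2.connectedComponentsWithStats(m)
    for i in range(1,n):
        if s[i,4]>5 and u0<ce[i][0]<u1 and v0<ce[i][1]<v1: print('band',np.round(ce[i],1),s[i,4],np.round(onz(c,ce[i],25),1))
E
python3 - <<'E'
from h import *
go()
c=camera('top');save('t2',c['pixels'])
for o in caps(c):print(*o)
for o in caps(c,70):print(o[2])
for a in(-18,54,126,198):print(a,st(30.5*np.cos(np.radians(a)),30.5*np.sin(np.radians(a))))
E
```

```text
t 15.88 tcp [ 5.320e+02 -3.000e-01  1.297e+02] yaw err deg -0.04 tilt [ 0.007  0.001 -1.   ] gap 16.0 F [ 0.2 -0.3 -0.6]
[371.1 191.1] 8 [ 606.4 -296.9]
[368.9 207.9] 8 [ 559.6 -290.4]
[359.3 226.1] 9 [ 508.7 -263.6]
[339.5 226.8] 10 [ 506.3 -208.6]
[375.  227.3] 7 [ 505.9 -307.2]
[352.7 263. ] 7 [ 407.2 -245.3]
[ 604.9 -294.8]
[ 558.5 -288.2]
[ 508.1 -261.7]
[ 505.6 -207.2]
[ 505.3 -304.9]
[ 407.4 -243.5]
-18 [557.04974074  24.63258899]
54 [541.84011269  57.10166807]
126 [506.2601499   52.66994944]
198 [499.48015163  17.46191761]
```

Emit:
move_arm:
  motion:
    - [[40, 10, 0], [0, 0, 0]]
    - [[90, 23, 0], [0, 0, 0]]
    - [[140, 36, 0], [0, 0, 0]]
    - [[185, 47, 0], [0, 0, 0]]
    - [[202.5, 52, 0], [0, 0, 0]]
    - [[202.5, 52, 10], [0, 0, 0]]
    - [[202.5, 52, 30], [0, 0, 0]]
    - [[202.5, 52, 50], [0, 0, 0]]
    - [[202.5, 52, 52], [0, 0, 0]]
    - [[202.5, 52, 52], [0, 0, 0]]
    - [[202.5, 52, 52], [0, 0, 0]]
  gripper: 40

```text
time_s: 17.3
ee_pos: [503.8, -207.7, 75.3]
ee_rot: [0.749, -0.662, 0.001, -0.0]
force: [-0.1, 0.8, -0.7]
finger_gap: 39.9
finger_force: 0.0
```

Run:
```python
from h import *
go([505.8,-207.7,27.6])
```

```text
t 17.3 tcp [ 503.8 -207.7   75.3] yaw err deg -0.03 tilt [ 0.002 -0.    -1.   ] gap 39.9 F [-0.1  0.8 -0.7]
shift to [ 505.8 -207.7   27.6] : [ 0.2 -2.  47.7]
```

Emit:
move_arm:
  motion:
    - [[0, -2, 15], [0, 0, 0]]
    - [[0, -2, 30], [0, 0, 0]]
    - [[0, -2, 42], [0, 0, 0]]
    - [[0, -2, 47.7], [0, 0, 0]]
    - [[0, -2, 47.7], [0, 0, 0]]
    - [[0, -2, 47.7], [0, 0, 0]]

```text
time_s: 18.05
ee_pos: [505.4, -207.9, 27.2]
ee_rot: [0.749, -0.662, 0.0, -0.0]
force: [0.5, 0.3, 0.2]
finger_gap: 40.1
finger_force: 0.0
```

Emit:
move_arm:
  motion:
    - [[0, 0, 0], [0, 0, 0]]
    - [[0, 0, 0], [0, 0, 0]]
    - [[0, 0, 0], [0, 0, 0]]
    - [[0, 0, 0], [0, 0, 0]]
    - [[0, 0, -10], [0, 0, 0]]
    - [[0, 0, -40], [0, 0, 0]]
    - [[0, 0, -75], [0, 0, 0]]
    - [[-20, -2, -102], [0, 0, 0]]
    - [[-60, -6, -102], [0, 0, 0]]
    - [[-105, -10, -102], [0, 0, 0]]
    - [[-150, -14, -102], [0, 0, 0]]
    - [[-190, -18, -102], [0, 0, 0]]
    - [[-215, -21, -102], [0, 0, 0]]
    - [[-224.5, -21.6, -102], [0, 0, 0]]
    - [[-224.5, -21.6, -102], [0, 0, 0]]
    - [[-224.5, -21.6, -102], [0, 0, 0]]
  gripper: 0

```text
time_s: 20.05
ee_pos: [498.9, 16.9, 128.9]
ee_rot: [0.749, -0.663, -0.0, 0.0]
force: [0.6, -0.5, -0.3]
finger_gap: 8.6
finger_force: 30.0
```

```bash
sed -i 's/527.1,30.4/527.1,30.7/' h.py
cat >> h.py <<'E'
def ring(a,z=38,r=30.5):
    a=np.radians(a);return [*st(r*np.cos(a),r*np.sin(a)),z]
def tv(a):
    print('outward in tool xy: ',np.round([-np.sin(np.radians(a)),-np.cos(np.radians(a))],2))
E
python3 - <<'E'
from h import *
go(ring(198));held();tv(198)
E
```

```text
t 20.05 tcp [498.9  16.9 128.9] yaw err deg -0.12 tilt [-0. -0. -1.] gap 8.6 F [ 0.6 -0.5 -0.3]
shift to [499.5  17.8  38. ] : [-0.8 -0.7 90.9]
band predicted [281.9 185.2] seen [(array([281.8, 186.4]), np.int32(21))]
px/10mm tool 0 [-2.3  1.3]
px/10mm tool 1 [-2.6 -1.3]
px/10mm tool 2 [-0.1  3. ]
outward in tool xy:  [0.31 0.95]
```

Emit:
move_arm:
  motion:
    - [[-1, -1, 25], [0, 0, 0]]
    - [[-1, -1, 50], [0, 0, 0]]
    - [[-1, -1, 70], [0, 0, 0]]
    - [[-1, -1, 80], [0, 0, 0]]
    - [[-1, -1, 85], [0, 0, 0]]
    - [[-1, -1, 88], [0, 0, 0]]
    - [[-1, -1, 90], [0, 0, 0]]
    - [[-1, -1, 90.5], [0, 0, 0]]
    - [[-1, -1, 90.5], [0, 0, 0]]

```text
time_s: 21.22
ee_pos: [500.0, 18.9, 38.6]
ee_rot: [0.749, -0.662, 0.0, -0.0]
force: [-0.2, -0.4, -0.9]
finger_gap: 8.9
finger_force: 30.0
```

Emit:
move_arm:
  motion:
    - [[0.3, 1, 0], [0, 0, 0]]
    - [[0.6, 2, 0], [0, 0, 0]]
    - [[0.9, 3, 0], [0, 0, 0]]
    - [[0.9, 3, 0], [0, 0, 0]]

```text
time_s: 21.72
ee_pos: [496.9, 17.5, 38.4]
ee_rot: [0.749, -0.662, -0.0, 0.0]
force: [-0.3, -0.3, -0.9]
finger_gap: 8.9
finger_force: 30.0
```

Emit:
move_arm:
  motion:
    - [[0, 0, 1], [0, 0, 0]]
    - [[0, 0, 1], [0, 0, 0]]

```text
time_s: 21.98
ee_pos: [496.9, 17.5, 37.2]
ee_rot: [0.749, -0.662, -0.0, 0.0]
force: [0.4, -0.2, -0.8]
finger_gap: 9.0
finger_force: 30.0
```

Emit:
move_arm:
  motion:
    - [[0, 0, 0], [0, 0, 0]]
    - [[0, 0, 0], [0, 0, 0]]
    - [[0, 0, -5], [0, 0, 0]]
    - [[0, 0, -25], [0, 0, 0]]
    - [[0, 0, -55], [0, 0, 0]]
    - [[0, 0, -92], [0, 0, 0]]
    - [[20, 2, -92], [0, 0, 0]]
    - [[70, 6, -92], [0, 0, 0]]
    - [[120, 10, -92], [0, 0, 0]]
    - [[170, 14, -92], [0, 0, 0]]
    - [[220, 18, -92], [0, 0, 0]]
    - [[260, 22, -92], [0, 0, 0]]
    - [[279, 23.5, -92], [0, 0, 0]]
    - [[279, 23.5, -92], [0, 0, 0]]
  gripper: 15

```text
time_s: 23.72
ee_pos: [507.7, -262.9, 129.3]
ee_rot: [0.749, -0.663, -0.0, -0.0]
force: [-0.4, 0.8, 0.6]
finger_gap: 15.0
finger_force: 0.0
```

Run:
```python
from h import *
go([508.3,-262.3,27.6]);bands(260,190,330,240)
c=camera('top')
for o in caps(c,66):print(*o)
im=c['pixels'][195:245,228:285];save('t3',cv2.resize(im,None,fx=10,fy=10,interpolation=cv2.INTER_CUBIC))
```

```text
t 23.73 tcp [ 507.7 -262.9  129.3] yaw err deg -0.17 tilt [-0.  0. -1.] gap 15.0 F [-0.4  0.8  0.6]
shift to [ 508.3 -262.3   27.6] : [ -0.5  -0.7 101.7]
band [277.7 212.2] 10 [483.4  17.1  25. ]
band [283.8 219.8] 20 [524.2   5.7  25. ]
band [279.2 232.5] 8 [561.8 -44.9  25. ]
[257.2 228.8] 6 [497.8  17.7]
[352.8 262.8] 6 [ 407.8 -244.4]
```

View pics/t3.png

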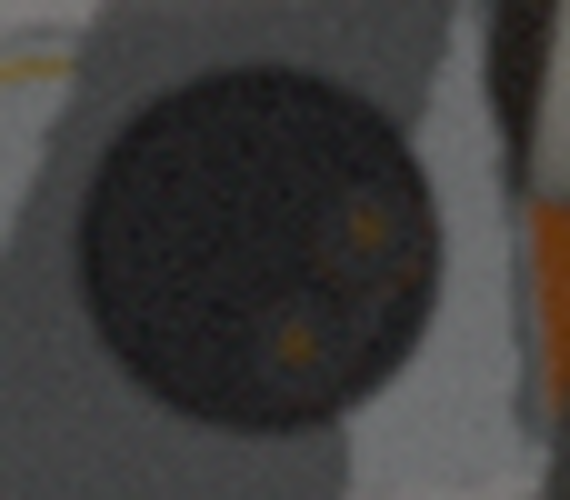

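Emit:
move_arm:
  motion:
    - [[-0.5, -0.7, 20], [0, 0, 0]]
    - [[-0.5, -0.7, 45], [0, 0, 0]]
    - [[-0.5, -0.7, 70], [0, 0, 0]]
    - [[-0.5, -0.7, 88], [0, 0, 0]]
    - [[-0.5, -0.7, 98], [0, 0, 0]]
    - [[-0.5, -0.7, 101.7], [0, 0, 0]]
    - [[-0.5, -0.7, 101.7], [0, 0, 0]]
    - [[-0.5, -0.7, 101.7], [0, 0, 0]]
  gripper: 40

```text
time_s: 24.82
ee_pos: [509.0, -261.7, 28.4]
ee_rot: [0.749, -0.662, 0.001, -0.0]
force: [0.3, 0.2, 0.3]
finger_gap: 40.3
finger_force: 0.0
```

Emit:
move_arm:
  motion:
    - [[0, 0, 0], [0, 0, 0]]
    - [[0, 0, 0], [0, 0, 0]]
    - [[0, 0, 0], [0, 0, 0]]
    - [[0, 0, 0], [0, 0, 0]]
    - [[0, 0, -10], [0, 0, 0]]
    - [[0, 0, -40], [0, 0, 0]]
    - [[0, 0, -75], [0, 0, 0]]
    - [[-20, -2, -102], [0, 0, 0]]
    - [[-70, -8, -102], [0, 0, 0]]
    - [[-125, -15, -102], [0, 0, 0]]
    - [[-180, -21, -102], [0, 0, 0]]
    - [[-235, -28, -102], [0, 0, 0]]
    - [[-280, -33, -102], [0, 0, 0]]
    - [[-305, -36, -102], [0, 0, 0]]
    - [[-313, -37, -102], [0, 0, 0]]
    - [[-313, -37, -102], [0, 0, 0]]
    - [[-313, -37, -102], [0, 0, 0]]
  gripper: 0

```text
time_s: 26.95
ee_pos: [506.7, 52.7, 129.7]
ee_rot: [0.749, -0.663, -0.0, 0.0]
force: [-0.3, 0.8, -1.1]
finger_gap: 8.9
finger_force: 30.0
```

Run:
```python
from h import *
go(ring(126));held();tv(126)
c=camera('top')
for o in caps(c,66):print(*o)
```

```text
t 26.95 tcp [506.7  52.7 129.7] yaw err deg -0.14 tilt [-0. -0. -1.] gap 8.9 F [-0.3  0.8 -1.1]
shift to [506.3  53.   38. ] : [-0.4  0.4 91.7]
band predicted [292.9 182. ] seen [(array([292.6, 183.6]), np.int32(21))]
px/10mm tool 0 [-2.2  1.3]
px/10mm tool 1 [-2.6 -1.2]
px/10mm tool 2 [-0.1  2.9]
outward in tool xy:  [-0.81  0.59]
[371.1 191.1] 8 [ 605.4 -295.5]
[369. 208.] 9 [ 558.5 -289.3]
[264.2 217.5] 10 [529.1  -1.1]
[374.7 227. ] 7 [ 506.3 -304.9]
[257.4 229.5] 11 [496.2  17.1]
[352.8 262.6] 5 [ 408.4 -244.3]
```

Emit:
move_arm:
  motion:
    - [[0, 0.4, 25], [0, 0, 0]]
    - [[0, 0.4, 50], [0, 0, 0]]
    - [[0, 0.4, 70], [0, 0, 0]]
    - [[0, 0.4, 80], [0, 0, 0]]
    - [[0, 0.4, 85], [0, 0, 0]]
    - [[0, 0.4, 88], [0, 0, 0]]
    - [[0, 0.4, 90], [0, 0, 0]]
    - [[0, 0.4, 91], [0, 0, 0]]
    - [[0, 0.4, 91], [0, 0, 0]]

```text
time_s: 28.18
ee_pos: [506.5, 53.5, 38.8]
ee_rot: [0.749, -0.662, 0.0, -0.0]
force: [-0.2, 0.2, -0.9]
finger_gap: 8.9
finger_force: 30.0
```

Emit:
move_arm:
  motion:
    - [[-0.8, 0.6, 0], [0, 0, 0]]
    - [[-1.3, 1, 0], [0, 0, 0]]
    - [[-1.3, 1, 0], [0, 0, 0]]

```text
time_s: 28.55
ee_pos: [505.3, 54.7, 38.7]
ee_rot: [0.749, -0.662, 0.0, -0.0]
force: [0.4, 0.2, -1.5]
finger_gap: 8.6
finger_force: 30.0
```

Emit:
move_arm:
  motion:
    - [[0, 0, 1], [0, 0, 0]]
    - [[0, 0, 1], [0, 0, 0]]

```text
time_s: 28.8
ee_pos: [505.3, 54.6, 37.6]
ee_rot: [0.749, -0.662, 0.0, 0.0]
force: [0.5, 0.7, -1.1]
finger_gap: 9.0
finger_force: 30.0
```

Emit:
move_arm:
  motion:
    - [[0, 0, 0], [0, 0, 0]]
    - [[0, 0, 0], [0, 0, 0]]
    - [[0, 0, -5], [0, 0, 0]]
    - [[0, 0, -25], [0, 0, 0]]
    - [[0, 0, -55], [0, 0, 0]]
    - [[0, 0, -92], [0, 0, 0]]
    - [[20, 0, -92], [0, 0, 0]]
    - [[70, -2, -92], [0, 0, 0]]
    - [[130, -4, -92], [0, 0, 0]]
    - [[190, -6, -92], [0, 0, 0]]
    - [[250, -8, -92], [0, 0, 0]]
    - [[305, -9, -92], [0, 0, 0]]
    - [[335, -10, -92], [0, 0, 0]]
    - [[347.5, -10, -92], [0, 0, 0]]
    - [[347.5, -10, -92], [0, 0, 0]]
  gripper: 15

```text
time_s: 30.68
ee_pos: [557.5, -289.1, 129.5]
ee_rot: [0.749, -0.663, -0.0, -0.0]
force: [0.4, 0.3, -0.3]
finger_gap: 15.3
finger_force: 0.0
```

Run:
```python
from h import *
go([558.5,-289.1,27.8])
c=camera('top')
for o in caps(c,78):print(*o)
print(ring(54),ring(-18))
```

```text
t 30.68 tcp [ 557.5 -289.1  129.5] yaw err deg -0.12 tilt [-0.  0. -1.] gap 15.3 F [ 0.4  0.3 -0.3]
shift to [ 558.5 -289.1   27.8] : [ 1.000e-01 -1.000e+00  1.017e+02]
[244.2 225.8] 6 [505.   52.5]
[374.6 227.2] 5 [ 505.  -302.3]
[257.2 229.4] 5 [495.7  17. ]
[352.5 262.7] 6 [ 408.4 -241.8]
[np.float64(541.8401126892776), np.float64(57.401668073500545), 38] [np.float64(557.0497407372416), np.float64(24.932588988808316), 38]
```

Emit:
move_arm:
  motion:
    - [[0, -1, 20], [0, 0, 0]]
    - [[0, -1, 45], [0, 0, 0]]
    - [[0, -1, 70], [0, 0, 0]]
    - [[0, -1, 88], [0, 0, 0]]
    - [[0, -1, 98], [0, 0, 0]]
    - [[0, -1, 101.7], [0, 0, 0]]
    - [[0, -1, 101.7], [0, 0, 0]]
    - [[0, -1, 101.7], [0, 0, 0]]
  gripper: 28

```text
time_s: 31.72
ee_pos: [559.3, -289.1, 28.8]
ee_rot: [0.749, -0.662, 0.001, -0.0]
force: [-0.6, 0.7, -0.6]
finger_gap: 28.3
finger_force: 0.0
```

Emit:
move_arm:
  motion:
    - [[0, 0, 0], [0, 0, 0]]
    - [[0, 0, 0], [0, 0, 0]]
    - [[0, 0, 0], [0, 0, 0]]
    - [[0, 0, 0], [0, 0, 0]]
    - [[0, 0, -10], [0, 0, 0]]
    - [[0, 0, -40], [0, 0, 0]]
    - [[0, 0, -75], [0, 0, 0]]
    - [[-20, -2, -102], [0, 0, 0]]
    - [[-75, -6, -102], [0, 0, 0]]
    - [[-130, -10, -102], [0, 0, 0]]
    - [[-190, -14, -102], [0, 0, 0]]
    - [[-250, -19, -102], [0, 0, 0]]
    - [[-300, -23, -102], [0, 0, 0]]
    - [[-335, -25, -102], [0, 0, 0]]
    - [[-346, -26.4, -102], [0, 0, 0]]
    - [[-346, -26.4, -102], [0, 0, 0]]
    - [[-346, -26.4, -102], [0, 0, 0]]
  gripper: 0

```text
time_s: 33.85
ee_pos: [542.5, 56.7, 130.0]
ee_rot: [0.749, -0.663, -0.0, 0.0]
force: [-0.6, 0.0, -0.0]
finger_gap: 8.9
finger_force: 30.0
```

Run:
```python
from h import *
go(ring(54));held();tv(54)
c=camera('top')
for o in caps(c,66):print(*o)
```

```text
t 33.85 tcp [542.5  56.7 130. ] yaw err deg -0.14 tilt [-0. -0. -1.] gap 8.9 F [-0.6  0.  -0. ]
shift to [541.8  57.4  38. ] : [-0.8  0.6 92. ]
band predicted [302.4 186.5] seen [(array([302. , 188.2]), np.int32(21))]
px/10mm tool 0 [-2.2  1.3]
px/10mm tool 1 [-2.7 -1.3]
px/10mm tool 2 [-0.2  3. ]
outward in tool xy:  [-0.81 -0.59]
[371.3 191.1] 9 [ 605.5 -296.1]
[264.1 217.4] 11 [529.5  -0.8]
[244.2 225.8] 11 [505.7  53.3]
[374.8 227.2] 8 [ 505.6 -305. ]
[257.4 229.5] 11 [495.9  17.1]
```

Emit:
move_arm:
  motion:
    - [[-0.5, 0.5, 25], [0, 0, 0]]
    - [[-0.5, 0.5, 50], [0, 0, 0]]
    - [[-0.5, 0.5, 70], [0, 0, 0]]
    - [[-0.5, 0.5, 80], [0, 0, 0]]
    - [[-0.5, 0.5, 85], [0, 0, 0]]
    - [[-0.5, 0.5, 88], [0, 0, 0]]
    - [[-0.5, 0.5, 90], [0, 0, 0]]
    - [[-0.5, 0.5, 91], [0, 0, 0]]
    - [[-0.5, 0.5, 91], [0, 0, 0]]

```text
time_s: 35.08
ee_pos: [542.2, 58.3, 39.1]
ee_rot: [0.749, -0.662, 0.0, -0.0]
force: [-0.5, -0.9, -1.1]
finger_gap: 8.6
finger_force: 30.0
```

Emit:
move_arm:
  motion:
    - [[-0.8, -0.6, 0], [0, 0, 0]]
    - [[-1.3, -1, 0], [0, 0, 0]]
    - [[-1.3, -1, 0], [0, 0, 0]]

```text
time_s: 35.45
ee_pos: [542.4, 59.1, 39.0]
ee_rot: [0.749, -0.662, -0.0, 0.001]
force: [-2.2, -2.2, 0.9]
finger_gap: 8.6
finger_force: 30.0
```

Emit:
move_arm:
  motion:
    - [[0.4, 0.3, 1.3], [0, 0, 0]]
    - [[0.4, 0.3, 1.3], [0, 0, 0]]

```text
time_s: 35.7
ee_pos: [542.8, 59.0, 38.2]
ee_rot: [0.749, -0.662, 0.0, -0.0]
force: [-1.7, -2.9, 3.6]
finger_gap: 8.8
finger_force: 30.0
```

Emit:
move_arm:
  motion:
    - [[0, 0, 0], [0, 0, 0]]
    - [[0, 0, 0], [0, 0, 0]]
    - [[0, 0, -5], [0, 0, 0]]
    - [[0, 0, -25], [0, 0, 0]]
    - [[0, 0, -55], [0, 0, 0]]
    - [[0, 0, -92], [0, 0, 0]]
    - [[20, -1, -92], [0, 0, 0]]
    - [[70, -4, -92], [0, 0, 0]]
    - [[130, -7, -92], [0, 0, 0]]
    - [[190, -10, -92], [0, 0, 0]]
    - [[250, -13, -92], [0, 0, 0]]
    - [[310, -16, -92], [0, 0, 0]]
    - [[345, -18, -92], [0, 0, 0]]
    - [[360, -18.6, -92], [0, 0, 0]]
    - [[360, -18.6, -92], [0, 0, 0]]
    - [[360, -18.6, -92], [0, 0, 0]]
  gripper: 15

```text
time_s: 37.7
ee_pos: [605.0, -294.6, 129.5]
ee_rot: [0.75, -0.662, -0.0, -0.0]
force: [-0.2, -0.6, -0.5]
finger_gap: 15.2
finger_force: 0.0
```

Run:
```python
from h import *
go([605.5,-295.8,28])
c=camera('top')
for o in caps(c,78):print(*o)
```

```text
t 37.7 tcp [ 605.  -294.6  129.5] yaw err deg -0.0 tilt [-0.001  0.001 -1.   ] gap 15.2 F [-0.2 -0.6 -0.5]
shift to [ 605.5 -295.8   28. ] : [  1.3  -0.4 101.5]
[244. 226.] 5 [504.5  53. ]
[374.7 227.1] 9 [ 505.3 -302.5]
[257.2 229.4] 5 [495.7  17. ]
[352.3 263. ] 7 [ 407.5 -241.2]
```

Emit:
move_arm:
  motion:
    - [[1.2, -0.4, 20], [0, 0, 0]]
    - [[1.2, -0.4, 45], [0, 0, 0]]
    - [[1.2, -0.4, 70], [0, 0, 0]]
    - [[1.2, -0.4, 88], [0, 0, 0]]
    - [[1.2, -0.4, 98], [0, 0, 0]]
    - [[1.2, -0.4, 101.7], [0, 0, 0]]
    - [[1.2, -0.4, 101.7], [0, 0, 0]]
    - [[1.2, -0.4, 101.7], [0, 0, 0]]
  gripper: 40

```text
time_s: 38.75
ee_pos: [606.3, -297.2, 28.9]
ee_rot: [0.749, -0.662, 0.001, -0.0]
force: [0.0, -0.2, 0.8]
finger_gap: 40.0
finger_force: 0.0
```

Emit:
move_arm:
  motion:
    - [[0, 0, 0], [0, 0, 0]]
    - [[0, 0, 0], [0, 0, 0]]
    - [[0, 0, 0], [0, 0, 0]]
    - [[0, 0, 0], [0, 0, 0]]
    - [[0, 0, -10], [0, 0, 0]]
    - [[0, 0, -40], [0, 0, 0]]
    - [[0, 0, -75], [0, 0, 0]]
    - [[-20, 0, -102], [0, 0, 0]]
    - [[-70, 2, -102], [0, 0, 0]]
    - [[-125, 3, -102], [0, 0, 0]]
    - [[-180, 5, -102], [0, 0, 0]]
    - [[-235, 6, -102], [0, 0, 0]]
    - [[-285, 7, -102], [0, 0, 0]]
    - [[-315, 8, -102], [0, 0, 0]]
    - [[-324, 8.2, -102], [0, 0, 0]]
    - [[-324, 8.2, -102], [0, 0, 0]]
    - [[-324, 8.2, -102], [0, 0, 0]]
  gripper: 0

```text
time_s: 40.88
ee_pos: [558.0, 22.6, 130.0]
ee_rot: [0.749, -0.663, 0.0, 0.0]
force: [-1.0, 0.4, -1.6]
finger_gap: 8.9
finger_force: 30.0
```

Run:
```python
from h import *
go(ring(-18));held();tv(-18)
c=camera('top')
for o in caps(c,66):print(*o)
```

```text
t 40.88 tcp [558.   22.6 130. ] yaw err deg -0.14 tilt [-0. -0. -1.] gap 8.9 F [-1.   0.4 -1.6]
shift to [557.   24.9  38. ] : [-2.4  0.7 92. ]
band predicted [297.4 192.8] seen [(array([297.6, 194.3]), np.int32(21))]
px/10mm tool 0 [-2.3  1.4]
px/10mm tool 1 [-2.7 -1.3]
px/10mm tool 2 [-0.2  3. ]
outward in tool xy:  [ 0.31 -0.95]
[374.7 227. ] 7 [ 506.3 -304.9]
[352.8 262.8] 6 [ 407.8 -244.4]
```

Emit:
move_arm:
  motion:
    - [[-1, 0.7, 25], [0, 0, 0]]
    - [[-1, 0.7, 50], [0, 0, 0]]
    - [[-1, 0.7, 70], [0, 0, 0]]
    - [[-1, 0.7, 80], [0, 0, 0]]
    - [[-1, 0.7, 85], [0, 0, 0]]
    - [[-1, 0.7, 88], [0, 0, 0]]
    - [[-1, 0.7, 90], [0, 0, 0]]
    - [[-1, 0.7, 91], [0, 0, 0]]
    - [[-1, 0.7, 91], [0, 0, 0]]

```text
time_s: 42.1
ee_pos: [557.2, 24.5, 39.2]
ee_rot: [0.749, -0.662, 0.0, -0.0]
force: [1.0, -0.3, -0.3]
finger_gap: 8.7
finger_force: 30.0
```

Emit:
move_arm:
  motion:
    - [[0.3, -1, 0], [0, 0, 0]]
    - [[0.5, -1.6, 0], [0, 0, 0]]
    - [[0.5, -1.6, 0], [0, 0, 0]]

```text
time_s: 42.48
ee_pos: [558.6, 24.1, 38.9]
ee_rot: [0.749, -0.662, -0.0, 0.0]
force: [-0.3, -0.3, 0.0]
finger_gap: 8.4
finger_force: 30.0
```

Emit:
move_arm:
  motion:
    - [[0, 0, 1.3], [0, 0, 0]]
    - [[0, 0, 1.3], [0, 0, 0]]

```text
time_s: 42.72
ee_pos: [558.9, 24.2, 37.8]
ee_rot: [0.749, -0.662, 0.0, -0.0]
force: [-0.8, 1.1, 0.7]
finger_gap: 8.6
finger_force: 30.0
```

Emit:
move_arm:
  motion:
    - [[0, 0, 0], [0, 0, 0]]
    - [[0, 0, 0], [0, 0, 0]]
    - [[0, 0, -5], [0, 0, 0]]
    - [[0, 0, -25], [0, 0, 0]]
    - [[0, 0, -55], [0, 0, 0]]
    - [[0, 0, -92], [0, 0, 0]]
    - [[20, 6, -92], [0, 0, 0]]
    - [[70, 20, -92], [0, 0, 0]]
    - [[125, 36, -92], [0, 0, 0]]
    - [[180, 52, -92], [0, 0, 0]]
    - [[235, 68, -92], [0, 0, 0]]
    - [[285, 83, -92], [0, 0, 0]]
    - [[312, 91, -92], [0, 0, 0]]
    - [[321, 93, -92], [0, 0, 0]]
    - [[321, 93, -92], [0, 0, 0]]
    - [[321, 93, -92], [0, 0, 0]]
  gripper: 15

```text
time_s: 44.72
ee_pos: [505.8, -304.9, 129.5]
ee_rot: [0.75, -0.662, -0.0, -0.0]
force: [-0.3, 0.5, -0.7]
finger_gap: 15.5
finger_force: 0.0
```

Run:
```python
from h import *
go([505.7,-305,28],[505.7,-305,80])
c=camera('top')
for o in caps(c,78):print(*o)
save('t4',cv2.convertScaleAbs(cv2.resize(c['pixels'][195:245,228:285],None,fx=10,fy=10,interpolation=cv2.INTER_CUBIC),alpha=2.2))
```

```text
t 44.73 tcp [ 505.8 -304.9  129.5] yaw err deg -0.0 tilt [-0.  0. -1.] gap 15.5 F [-0.3  0.5 -0.7]
shift to [ 505.7 -305.    28. ] : [1.000e-01 1.000e-01 1.015e+02]
shift to [ 505.7 -305.    80. ] : [ 0.1  0.1 49.5]
[242.9 212.6] 11 [540.8  56.6]
[257.2 229.4] 5 [495.7  17. ]
[352.7 262.8] 6 [ 408.  -242.2]
```

View pics/t4.png

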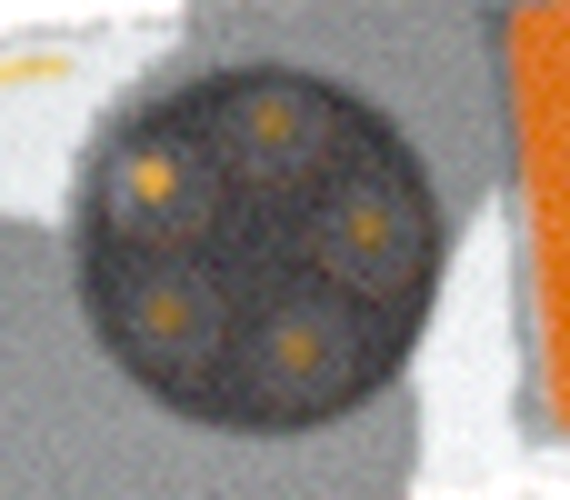

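Emit:
move_arm:
  motion:
    - [[0, 0, 20], [0, 0, 0]]
    - [[0, 0, 45], [0, 0, 0]]
    - [[0, 0, 70], [0, 0, 0]]
    - [[0, 0, 88], [0, 0, 0]]
    - [[0, 0, 98], [0, 0, 0]]
    - [[0, 0, 101.5], [0, 0, 0]]
    - [[0, 0, 101.5], [0, 0, 0]]
    - [[0, 0, 101.5], [0, 0, 0]]
  gripper: 40

```text
time_s: 45.78
ee_pos: [506.3, -306.0, 28.9]
ee_rot: [0.749, -0.662, 0.001, -0.0]
force: [0.3, -0.3, 0.8]
finger_gap: 40.1
finger_force: 0.0
```

Emit:
move_arm:
  motion:
    - [[0, 0, 0], [0, 0, 0]]
    - [[0, 0, 0], [0, 0, 0]]
    - [[0, 0, 0], [0, 0, 0]]
    - [[0, 0, 0], [0, 0, 0]]
    - [[0, 0, -10], [0, 0, 0]]
    - [[0, 0, -40], [0, 0, 0]]
    - [[0, 0, -75], [0, 0, 0]]
    - [[-20, -4, -102], [0, 0, 0]]
    - [[-70, -14, -102], [0, 0, 0]]
    - [[-125, -24, -102], [0, 0, 0]]
    - [[-180, -35, -102], [0, 0, 0]]
    - [[-235, -45, -102], [0, 0, 0]]
    - [[-290, -55, -102], [0, 0, 0]]
    - [[-320, -61, -102], [0, 0, 0]]
    - [[-331, -62.7, -102], [0, 0, 0]]
    - [[-331, -62.7, -102], [0, 0, 0]]
    - [[-331, -62.7, -102], [0, 0, 0]]
  gripper: 0

```text
time_s: 47.9
ee_pos: [527.2, 29.4, 130.2]
ee_rot: [0.749, -0.663, -0.0, 0.0]
force: [-0.4, 0.7, -0.8]
finger_gap: 8.7
finger_force: 30.0
```

Run:
```python
from h import *
go([527,31,38]);held()
```

```text
t 47.9 tcp [527.2  29.4 130.2] yaw err deg -0.14 tilt [-0. -0. -1.] gap 8.7 F [-0.4  0.7 -0.8]
shift to [527  31  38] : [-1.7 -0.  92.2]
band predicted [291.7 187.4] seen [(array([291.8, 189. ]), np.int32(23))]
px/10mm tool 0 [-2.3  1.3]
px/10mm tool 1 [-2.7 -1.3]
px/10mm tool 2 [-0.1  3. ]
```

Emit:
move_arm:
  motion:
    - [[0, 0, 20], [0, 0, 0]]
    - [[0, 0, 40], [0, 0, 0]]
    - [[0, 0, 50], [0, 0, 0]]
    - [[0, 0, 57], [0, 0, 0]]
    - [[0, 0, 60], [0, 0, 0]]
    - [[0, 0, 63], [0, 0, 0]]
    - [[0, 0, 63], [0, 0, 0]]

```text
time_s: 48.82
ee_pos: [527.5, 30.4, 67.3]
ee_rot: [0.749, -0.662, 0.0, -0.0]
force: [0.3, -0.3, -1.2]
finger_gap: 8.6
finger_force: 30.0
```

Emit:
move_arm:
  motion:
    - [[0, 0, 3], [0, 0, 0]]
    - [[0, 0, 6], [0, 0, 0]]
    - [[0, 0, 9], [0, 0, 0]]
    - [[0, 0, 12], [0, 0, 0]]
    - [[0, 0, 12], [0, 0, 0]]

```text
time_s: 49.45
ee_pos: [527.2, 30.3, 54.8]
ee_rot: [0.749, -0.662, -0.0, 0.0]
force: [0.2, 0.0, -0.9]
finger_gap: 8.4
finger_force: 30.0
```

Entered freely. Continue to the floor.

Emit:
move_arm:
  motion:
    - [[0, 0, 4], [0, 0, 0]]
    - [[0, 0, 8], [0, 0, 0]]
    - [[0, 0, 12], [0, 0, 0]]
    - [[0, 0, 15], [0, 0, 0]]
    - [[0, 0, 16], [0, 0, 0]]
    - [[0, 0, 16.5], [0, 0, 0]]
    - [[0, 0, 16.5], [0, 0, 0]]

```text
time_s: 50.32
ee_pos: [527.5, 30.4, 38.7]
ee_rot: [0.749, -0.662, 0.0, -0.0]
force: [-0.1, -1.4, -0.2]
finger_gap: 8.6
finger_force: 30.0
```

Emit:
move_arm:
  motion:
    - [[0, 0, 0], [0, 0, 0]]
    - [[0, 0, 0], [0, 0, 0]]
    - [[0, 0, 0], [0, 0, 0]]
    - [[0, 0, -5], [0, 0, 0]]
    - [[0, 0, -25], [0, 0, 0]]
    - [[0, 0, -55], [0, 0, 0]]
    - [[0, 0, -92], [0, 0, 0]]
    - [[30, 0, -92], [0, 0, 0]]
    - [[80, 0, -92], [0, 0, 0]]
    - [[140, 0, -92], [0, 0, 0]]
    - [[190, 0, -92], [0, 0, 0]]
    - [[200, 0, -92], [0, 0, 0]]
    - [[200, 0, -92], [0, 0, 0]]
  gripper: 14

```text
time_s: 51.95
ee_pos: [551.7, -168.5, 130.6]
ee_rot: [0.749, -0.663, -0.0, -0.0]
force: [0.0, -0.2, -0.2]
finger_gap: 14.0
finger_force: 0.0
```

Run:
```python
from h import *
go()
c=camera('top');s=camera('scene');np.save('topA.npy',c,allow_pickle=True);np.save('sceneA.npy',s,allow_pickle=True)
a=cv2.resize(c['pixels'][190:250,228:318],None,fx=6,fy=6,interpolation=cv2.INTER_CUBIC)
b=cv2.resize(s['pixels'][175:275,235:325],None,fx=6,fy=6,interpolation=cv2.INTER_CUBIC)
im=np.zeros((600,800,3),np.uint8);im[:240,:360]=cv2.resize(a,(360,240));im[:,260+0:800][:600,:540]=b[:600,:540];im[:240,:360]=np.where(np.arange(360)[None,:,None]<260,cv2.resize(a,(360,240)),im[:240,:360])
im=np.zeros((600,800,3),np.uint8);im[:240,:360]=cv2.resize(a,(360,240));im[:489,360:]=cv2.resize(b,(440,489));save('f1',cv2.convertScaleAbs(im,alpha=1.6))
```

```text
t 51.95 tcp [ 551.7 -168.5  130.6] yaw err deg -0.15 tilt [-0.  0. -1.] gap 14.0 F [ 0.  -0.2 -0.2]
```

View pics/f1.png

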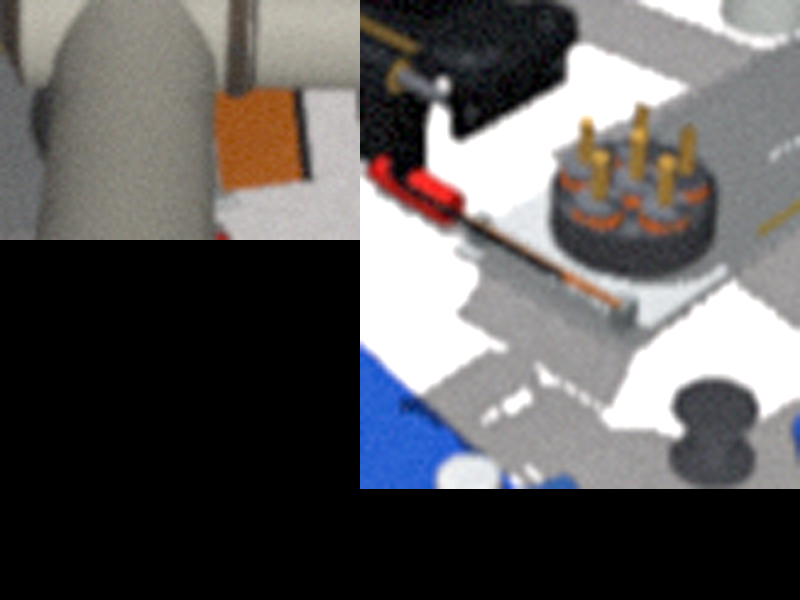

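Emit:
move_arm:
  motion:
    - [[-10, 0, 20], [0, 0, 0]]
    - [[-20, 0, 45], [0, 0, 0]]
    - [[-25, 0, 70], [0, 0, 0]]
    - [[-25, 0, 85], [0, 0, 0]]
    - [[-25, 0, 90], [0, 0, 0]]
    - [[-30, 0, 90], [0, 0, 0]]
    - [[-40, 0, 90], [0, 0, 0]]
    - [[-50, 0, 90], [0, 0, 0]]
    - [[-58, 0, 90], [0, 0, 0]]
    - [[-66, 0, 90], [0, 0, 0]]
    - [[-66, 0, 90], [0, 0, 0]]
  gripper: 0

```text
time_s: 53.42
ee_pos: [546.1, -105.1, 45.1]
ee_rot: [0.75, -0.661, 0.004, 0.0]
force: [-2.2, -10.7, 15.0]
finger_gap: 0.2
finger_force: 11.2
```

Emit:
move_arm:
  motion:
    - [[-6, 0, 0], [0, 0, 0]]
    - [[-12, 0, 0], [0, 0, 0]]
    - [[-18, 0, 0], [0, 0, 0]]
    - [[-24, 0, 0], [0, 0, 0]]
    - [[-30, 0, 0], [0, 0, 0]]
    - [[-36, 0, 0], [0, 0, 0]]
    - [[-40, 0, 0], [0, 0, 0]]
    - [[-40, 0, 0], [0, 0, 0]]

```text
time_s: 54.42
ee_pos: [538.5, -62.3, 40.3]
ee_rot: [0.749, -0.662, -0.0, 0.0]
force: [-0.7, -0.8, -0.6]
finger_gap: 0.8
finger_force: 0.0
```

```bash
cat >> h.py <<'E'
def sta():
    d=manip.get_obs()['ee_pos'];q=d[:2]-POT;print('ee in station',np.round([q@SX,q@SY,d[2]],1))
E
python3 - <<'E'
from h import *
go();sta()
s=camera('scene');b=cv2.resize(s['pixels'][160:280,230:350],None,fx=5,fy=5,interpolation=cv2.INTER_CUBIC);save('s1',cv2.convertScaleAbs(b,alpha=1.5))
E
```

```text
t 54.42 tcp [538.5 -62.3  40.3] yaw err deg -0.06 tilt [-0.001  0.    -1.   ] gap 0.8 F [-0.7 -0.8 -0.6]
ee in station [ -0.2 -93.7  40.3]
```

View pics/s1.png

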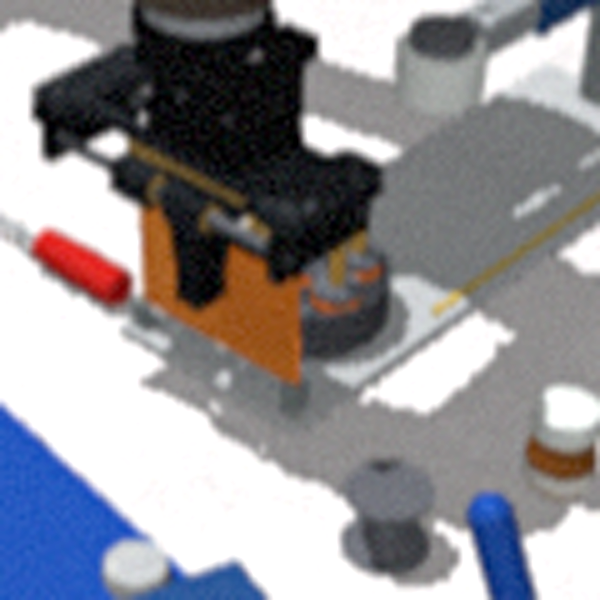

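Emit:
move_arm:
  motion:
    - [[15, 0, 0], [0, 0, 0]]
    - [[40, 0, -5], [0, 0, 0]]
    - [[80, 0, -40], [0, 0, 0]]
    - [[130, 0, -80], [0, 0, 0]]
    - [[185, 0, -90], [0, 0, 0]]
    - [[235, 20, -90], [0, 0, 0]]
    - [[245, 30, -90], [0, 0, 0]]
    - [[245, 30, -90], [0, 0, 0]]

```text
time_s: 55.48
ee_pos: [538.0, -310.7, 130.1]
ee_rot: [0.748, -0.663, -0.001, 0.0]
force: [-0.2, -0.5, 0.1]
finger_gap: 0.6
finger_force: 0.0
```

Run:
```python
from h import *
go()
s=camera('scene');t=camera('top');np.save('sB.npy',s,allow_pickle=True);np.save('tB.npy',t,allow_pickle=True)
b=cv2.resize(s['pixels'][185:245,245:305],None,fx=10,fy=10,interpolation=cv2.INTER_CUBIC)
X={a:[np.array([*st(x,-75-85*np.cos(a)),22+85*np.sin(a)]) for x in(-60,60)] for a in(1.37,1.47,1.57,1.67)}
for a,P in X.items():
    print(a,'scene',np.round((proj(s,P)-[245,185]+.5)*10).tolist(),'top',np.round(proj(t,P),1).tolist())
a=cv2.resize(t['pixels'][185:245,265:305],None,fx=10,fy=10,interpolation=cv2.INTER_CUBIC)[:, :200]
a=cv2.resize(t['pixels'][185:245,275:295],None,fx=10,fy=10,interpolation=cv2.INTER_CUBIC)
save('s2',cv2.convertScaleAbs(np.hstack([b,a]),alpha=1.6))
```

```text
t 55.48 tcp [ 538.  -310.7  130.1] yaw err deg -0.21 tilt [-0.001  0.001 -1.   ] gap 0.6 F [-0.2 -0.5  0.1]
1.37 scene [[99.0, 147.0], [420.0, 318.0]] top [[288.7, 235.6], [283.6, 191.0]]
1.47 scene [[120.0, 131.0], [441.0, 301.0]] top [[285.6, 235.9], [280.5, 191.2]]
1.57 scene [[141.0, 118.0], [462.0, 287.0]] top [[282.4, 236.3], [277.3, 191.6]]
1.67 scene [[161.0, 108.0], [482.0, 275.0]] top [[279.2, 236.7], [274.2, 192.0]]
```

View pics/s2.png

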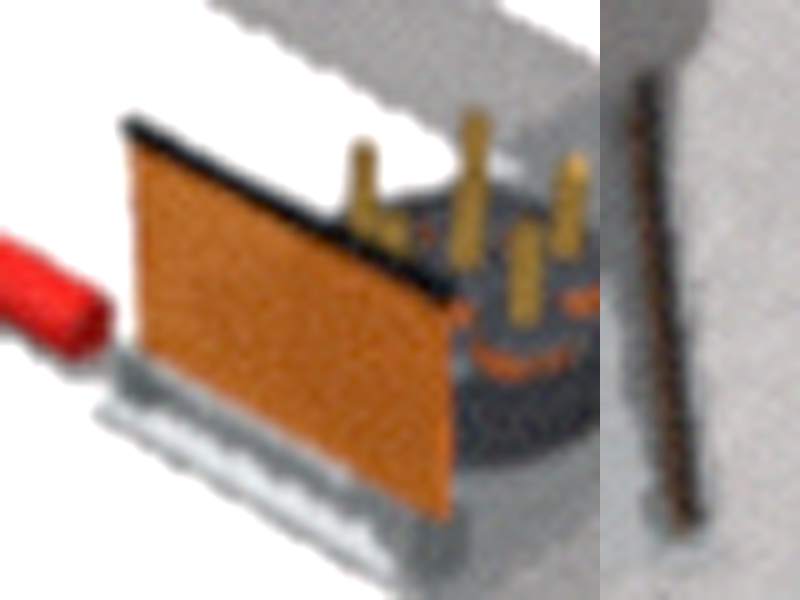

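Emit:
move_arm:
  motion:
    - [[-50, -10, 0], [0, 0, 0]]
    - [[-100, -30, 0], [0, 0, 0]]
    - [[-150, -30, 30], [0, 0, 0]]
    - [[-190, -30, 70], [0, 0, 0]]
    - [[-210, -30, 88], [0, 0, 0]]
    - [[-225, -30, 90], [0, 0, 0]]
    - [[-235, -30, 90], [0, 0, 0]]
    - [[-240, -30, 90], [0, 0, 0]]
    - [[-243, -30, 90], [0, 0, 0]]
    - [[-245, -30, 90], [0, 0, 0]]
    - [[-246, -30, 90], [0, 0, 0]]
    - [[-247, -30, 90], [0, 0, 0]]
    - [[-248, -30, 90], [0, 0, 0]]
    - [[-248, -30, 90], [0, 0, 0]]
    - [[-248, -30, 90], [0, 0, 0]]

```text
time_s: 57.45
ee_pos: [538.7, -60.0, 40.7]
ee_rot: [0.749, -0.662, 0.0, -0.0]
force: [0.5, -2.1, 1.1]
finger_gap: 0.5
finger_force: 0.8
```

Run:
```python
from h import *
go();sta()
```

```text
t 57.45 tcp [538.7 -60.   40.7] yaw err deg -0.07 tilt [ 0. -0. -1.] gap 0.5 F [ 0.5 -2.1  1.1]
ee in station [  0.3 -91.5  40.7]
```

Emit:
move_arm:
  motion:
    - [[-1, 0, 0], [0, 0, 0]]
    - [[-2, 0, 0], [0, 0, 0]]
    - [[-2, 0, 0], [0, 0, 0]]
    - [[-2, 0, 0], [0, 0, 0]]

```text
time_s: 57.95
ee_pos: [538.4, -58.0, 40.7]
ee_rot: [0.749, -0.662, 0.0, -0.0]
force: [-0.0, -2.3, 0.9]
finger_gap: 0.4
finger_force: 1.1
```

Emit:
move_arm:
  motion:
    - [[15, 0, 0], [0, 0, 0]]
    - [[40, 0, -5], [0, 0, 0]]
    - [[80, 0, -40], [0, 0, 0]]
    - [[130, 0, -80], [0, 0, 0]]
    - [[185, 0, -90], [0, 0, 0]]
    - [[235, 20, -90], [0, 0, 0]]
    - [[245, 30, -90], [0, 0, 0]]
    - [[245, 30, -90], [0, 0, 0]]

```text
time_s: 58.95
ee_pos: [537.4, -305.5, 130.1]
ee_rot: [0.748, -0.663, -0.001, 0.0]
force: [-0.5, -0.5, 0.7]
finger_gap: 0.4
finger_force: 0.0
```

Run:
```python
from h import *
sB=np.load('sB.npy',allow_pickle=True).item();tB=np.load('tB.npy',allow_pickle=True).item()
s=camera('scene');t=camera('top');np.save('sC.npy',s,allow_pickle=True);np.save('tC.npy',t,allow_pickle=True)
from scipy.ndimage import map_coordinates
def ang(c,side):
    g=cv2.GaussianBlur(cv2.cvtColor(c['pixels'],cv2.COLOR_RGB2GRAY).astype(float),(0,0),.6);A=np.arange(1.2,1.8,.01);out=[]
    acc=0
    for x in side:
        uv=proj(c,[[*st(x,-75-82*np.cos(a)),22+82*np.sin(a)] for a in A]);v=map_coordinates(g,[uv[:,1],uv[:,0]],order=1);acc=acc+v
    return A[acc.argmin()],np.round(acc/len(side)).astype(int)[::3]
for n,c in dict(sB=sB,sC=s).items(): print(n,*ang(c,range(-50,20,5)))
for n,c in dict(tB=tB,tC=t).items(): print(n,*ang(c,range(-50,20,5)))
go()
```

```text
sB 1.5200000000000002 [100  96  92  89  86  83  80  74  65  51  38  35  50  79 108 132 147 154
 155 154 151]
sC 1.5700000000000003 [104 102  98  95  92  89  86  83  80  73  63  48  37  38  54  80 107 128
 141 148 150]
tB 1.5400000000000003 [121 122 122 122 122 121 120 114 102  82  55  37  37  47  59  71  83  94
  99  99  96]
tC 1.5800000000000003 [121 122 122 122 121 121 119 114 108 105  95  74  49  43  53  66  74  81
  89  95  96]
t 59.05 tcp [ 538.5 -304.1  130.4] yaw err deg -0.03 tilt [-0.  0. -1.] gap 0.6 F [ 0.5 -0.5  0.8]
```

Run:
```python
from h import *
def red(c,u0,v0,u1,v1):
    h=cv2.cvtColor(c['pixels'],cv2.COLOR_RGB2HSV);m=(((h[...,0]<7)|(h[...,0]>172))&(h[...,1]>100)&(h[...,2]>40)).astype(np.uint8)
    k=np.zeros_like(m);k[v0:v1,u0:u1]=m[v0:v1,u0:u1];ys,xs=np.nonzero(k);return (xs.mean(),ys.mean()),len(xs),(xs.min(),xs.max(),ys.min(),ys.max())
t=camera('top');s=camera('scene')
a=red(t,125,212,155,245);b=red(s,338,128,365,156);print(a,b)
print(tri(t,a[0],s,b[0]))
for z in(180,187,194):print(z,onz(t,a[0],z))
for q in ([*st(0,270),180],[*st(0,276),180]):print(q,proj(t,[q]),proj(s,[q]))
go()
```

```text
((np.float64(141.05882352941177), np.float64(228.2941176470588)), 17, (np.int64(139), np.int64(143), np.int64(225), np.int64(231))) ((np.float64(350.0243902439024), np.float64(140.8048780487805)), 41, (np.int64(348), np.int64(352), np.int64(137), np.int64(145)))
(array([491.71337382, 309.23831924, 178.93463431]), np.float64(5.311077350798147))
180 [489.75491976 307.00534305 180.        ]
187 [489.42697893 305.08721971 187.        ]
194 [489.09903809 303.16909637 194.        ]
[np.float64(493.727601280067), np.float64(298.6296232290819), 180] [[144.35922264 226.77268484]] [[347.52256303 141.7134633 ]]
[np.float64(492.98599241962404), np.float64(304.5836148563949), 180] [[142.04001578 227.03191023]] [[348.57543846 141.13659816]]
t 59.15 tcp [ 539.  -303.6  130.7] yaw err deg 0.04 tilt [ 0.  0. -1.] gap 0.5 F [ 0.7  0.5 -0.1]
```

Emit:
move_arm:
  motion:
    - [[0, 0, -30], [0, 0, 0]]
    - [[-20, 0, -75], [0, 0, 0]]
    - [[-60, -2, -100], [0, 0, 0]]
    - [[-115, -5, -100], [0, 0, 0]]
    - [[-170, -7, -100], [0, 0, 0]]
    - [[-225, -10, -100], [0, 0, 0]]
    - [[-280, -12, -100], [0, 0, 0]]
    - [[-335, -15, -100], [0, 0, 0]]
    - [[-390, -17, -100], [0, 0, 0]]
    - [[-445, -20, -100], [0, 0, 0]]
    - [[-500, -22, -100], [0, 0, 0]]
    - [[-550, -25, -100], [0, 0, 0]]
    - [[-590, -27, -100], [0, 0, 0]]
    - [[-611, -27.5, -100], [0, 0, 0]]
    - [[-611, -27.5, -100], [0, 0, 0]]
    - [[-611, -27.5, -100], [0, 0, 0]]
  gripper: 60

```text
time_s: 61.15
ee_pos: [490.8, 304.3, 230.7]
ee_rot: [0.749, -0.662, 0.0, 0.0]
force: [0.0, -0.6, -0.0]
finger_gap: 60.0
finger_force: 0.0
```

Run:
```python
from h import *
go([490.5,306.5,147],[490.5,306.5,180])
print(manip.get_obs()['joint_pos'])
```

```text
t 61.15 tcp [490.8 304.3 230.7] yaw err deg -0.08 tilt [-0. -0. -1.] gap 60.0 F [ 0.  -0.6 -0. ]
shift to [490.5 306.5 147. ] : [-2.2  0.  83.7]
shift to [490.5 306.5 180. ] : [-2.2  0.  50.7]
[ 8.35436117e-01  2.82608674e-01 -5.80174031e-02  2.76151003e-05
 -1.23058156e+00 -7.12875613e-01]
```

Emit:
move_arm:
  motion:
    - [[-2, 0, 20], [0, 0, 0]]
    - [[-2, 0, 40], [0, 0, 0]]
    - [[-2, 0, 55], [0, 0, 0]]
    - [[-2, 0, 68], [0, 0, 0]]
    - [[-2, 0, 78], [0, 0, 0]]
    - [[-2, 0, 83.5], [0, 0, 0]]
    - [[-2, 0, 83.5], [0, 0, 0]]
    - [[-2, 0, 83.5], [0, 0, 0]]

```text
time_s: 62.15
ee_pos: [491.1, 307.3, 147.7]
ee_rot: [0.749, -0.662, 0.0, -0.001]
force: [0.7, 0.2, 0.8]
finger_gap: 59.8
finger_force: 0.0
```

Emit:
move_arm:
  motion:
    - [[0, 0, 0], [0, 0, 0]]
    - [[0, 0, 0], [0, 0, 0]]
    - [[0, 0, 0], [0, 0, 0]]
    - [[0, 0, 0], [0, 0, 0]]
    - [[0, 0, 0], [0, 0, 0]]
  gripper: 0

```text
time_s: 62.78
ee_pos: [492.8, 307.7, 147.6]
ee_rot: [0.749, -0.662, 0.001, -0.002]
force: [4.1, -0.4, -3.0]
finger_gap: 19.5
finger_force: 30.0
```

Emit:
move_arm:
  motion:
    - [[0, -0.8, -4], [0, 0, 0]]
    - [[0, -0.8, -8], [0, 0, 0]]
    - [[0, -0.8, -12], [0, 0, 0]]
    - [[0, -0.8, -14], [0, 0, 0]]
    - [[0, -0.8, -14], [0, 0, 0]]
    - [[0, -0.8, -14], [0, 0, 0]]

```text
time_s: 63.52
ee_pos: [492.6, 307.6, 160.4]
ee_rot: [0.749, -0.663, 0.0, -0.001]
force: [6.3, 1.6, -6.7]
finger_gap: 19.0
finger_force: 30.0
```

Run:
```python
from h import *
go();sta()
```

```text
t 63.52 tcp [492.6 307.6 160.4] yaw err deg -0.09 tilt [ 0.002  0.001 -1.   ] gap 19.0 F [ 6.3  1.6 -6.7]
ee in station [ -0.  279.  160.4]
```

Emit:
move_arm:
  motion:
    - [[3, -1.5, 0], [0, 0, 0]]
    - [[8, -1.5, 0], [0, 0, 0]]
    - [[16, -1.5, 0], [0, 0, 0]]
    - [[24, -1.5, 0], [0, 0, 0]]
    - [[32, -1.5, 0], [0, 0, 0]]
    - [[40, -1.5, 0], [0, 0, 0]]
    - [[48, -1.5, 0], [0, 0, 0]]
    - [[56, -1.5, 0], [0, 0, 0]]
    - [[60, -1.5, 0], [0, 0, 0]]
    - [[60, -1.5, 0], [0, 0, 0]]

```text
time_s: 64.78
ee_pos: [500.1, 246.6, 161.1]
ee_rot: [0.749, -0.663, 0.0, 0.001]
force: [1.1, -2.0, -7.8]
finger_gap: 19.1
finger_force: 30.0
```

Run:
```python
from h import *
go();sta()
```

```text
t 64.78 tcp [500.1 246.6 161.1] yaw err deg -0.09 tilt [-0.001 -0.002 -1.   ] gap 19.1 F [ 1.1 -2.  -7.8]
ee in station [-1.000e-01  2.176e+02  1.611e+02]
```

Emit:
move_arm:
  motion:
    - [[3, 0, 0], [0, 0, 0]]
    - [[8, 0, 0], [0, 0, 0]]
    - [[16, 0, 0], [0, 0, 0]]
    - [[24, 0, 0], [0, 0, 0]]
    - [[32, 0, 0], [0, 0, 0]]
    - [[40, 0, 0], [0, 0, 0]]
    - [[48, 0, 0], [0, 0, 0]]
    - [[54, 0, 0], [0, 0, 0]]
    - [[58, 0, 0], [0, 0, 0]]
    - [[58.5, 0, 0], [0, 0, 0]]
    - [[58.5, 0, 0], [0, 0, 0]]
    - [[58.5, 0, 0], [0, 0, 0]]

```text
time_s: 66.28
ee_pos: [507.2, 189.1, 161.0]
ee_rot: [0.749, -0.662, 0.0, 0.001]
force: [-2.8, -2.3, -7.5]
finger_gap: 19.2
finger_force: 30.0
```

Run:
```python
from h import *
go();sta()
```

```text
t 66.28 tcp [507.2 189.1 161. ] yaw err deg -0.06 tilt [-0.001 -0.001 -1.   ] gap 19.2 F [-2.8 -2.3 -7.5]
ee in station [-1.000e-01  1.597e+02  1.610e+02]
```

Emit:
move_arm:
  motion:
    - [[0, 1, 3], [0, 0, 0]]
    - [[0, 1, 6], [0, 0, 0]]
    - [[0, 1, 9], [0, 0, 0]]
    - [[0, 1, 12], [0, 0, 0]]
    - [[0, 1, 13.4], [0, 0, 0]]
    - [[0, 1, 13.4], [0, 0, 0]]

```text
time_s: 67.03
ee_pos: [507.1, 189.7, 148.1]
ee_rot: [0.749, -0.662, 0.0, -0.001]
force: [0.2, -0.0, -3.8]
finger_gap: 19.3
finger_force: 30.0
```

Run:
```python
from h import *
go();sta()
```

```text
t 67.03 tcp [507.1 189.7 148.1] yaw err deg -0.06 tilt [ 0.001  0.    -1.   ] gap 19.3 F [ 0.2 -0.  -3.8]
ee in station [ -0.2 160.2 148.1]
```

Emit:
move_arm:
  motion:
    - [[0, 0, 0], [0, 0, 0]]
    - [[0, 0, 0], [0, 0, 0]]
    - [[0, 0, 0], [0, 0, 0]]
    - [[0, 0, -15], [0, 0, 0]]
    - [[0, 0, -45], [0, 0, 0]]
    - [[0, 0, -85], [0, 0, 0]]
    - [[-50, 0, -100], [0, 0, 0]]
    - [[-100, 50, -100], [0, 0, 0]]
    - [[-140, 80, -100], [0, 0, 0]]
    - [[-140, 80, -100], [0, 0, 0]]
    - [[-140, 80, -100], [0, 0, 0]]
  gripper: 50

```text
time_s: 68.4
ee_pos: [410.2, 319.0, 248.8]
ee_rot: [0.749, -0.662, 0.0, -0.001]
force: [0.3, -1.0, 0.1]
finger_gap: 50.1
finger_force: 0.0
```

Run:
```python
from h import *
go()
def red(c,p,r=10):
    h=cv2.cvtColor(c['pixels'],cv2.COLOR_RGB2HSV);m=(((h[...,0]<7)|(h[...,0]>172))&(h[...,1]>100)&(h[...,2]>40)).astype(np.uint8)
    u,v=[int(round(q)) for q in p];k=np.zeros_like(m);k[v-r:v+r,u-r:u+r]=m[v-r:v+r,u-r:u+r];ys,xs=np.nonzero(k);return (xs.mean(),ys.mean()),len(xs),(xs.min(),xs.max(),ys.min(),ys.max())
t=camera('top');s=camera('scene')
e=[*st(0,159),180.];
for d in(0,8):
  E=np.array(e)+[0,0,d];print('pred',proj(t,[E]),proj(s,[E]))
for c,n in((t,'top'),(s,'scene')):
  try: print(n,red(c,proj(c,[e])[0]))
  except Exception as x: print(n,x)
b=cv2.resize(s['pixels'][130:250,240:380],None,fx=4,fy=4,interpolation=cv2.INTER_CUBIC)
a=cv2.resize(t['pixels'][190:250,225:285],None,fx=4,fy=4,interpolation=cv2.INTER_CUBIC)
im=np.zeros((480,800,3),np.uint8);im[:,:560]=b;im[:240,560:]=a;save('end',cv2.convertScaleAbs(im,alpha=1.4))
```

```text
t 68.4 tcp [410.2 319.  248.8] yaw err deg -0.02 tilt [ 0.001  0.001 -1.   ] gap 50.1 F [ 0.3 -1.   0.1]
pred [[187.60013578 221.9336109 ]] [[326.86662107 153.03420947]]
pred [[187.03213412 221.7323696 ]] [[327.0985023  150.64148218]]
top ((np.float64(186.94736842105263), np.float64(223.57894736842104)), 19, (np.int64(184), np.int64(189), np.int64(220), np.int64(226)))
scene ((np.float64(328.10869565217394), np.float64(152.56521739130434)), 46, (np.int64(326), np.int64(331), np.int64(148), np.int64(157)))
```

View pics/end.png

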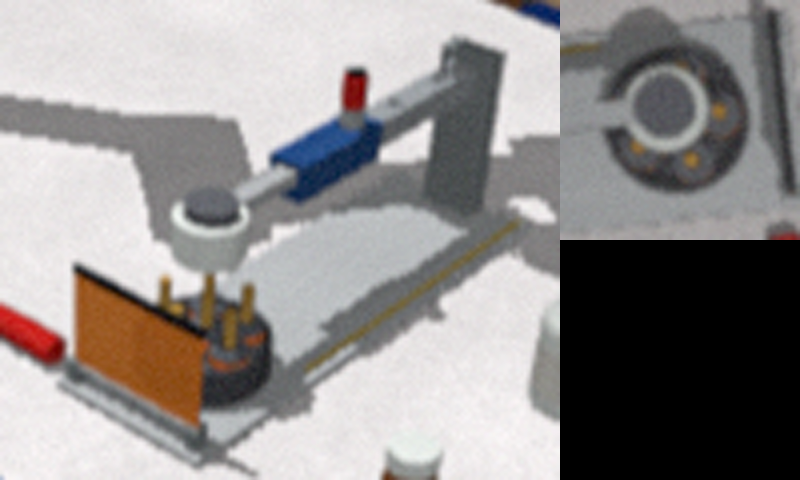

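```bash
python3 -c "
from bench import order
print(order.close_job())"
```

```text
the job is handed in; nothing more can be done
None
```

I finished the job in the order asked and handed it in: all six capsules on the bench stand upright in the pot (one in the middle, five round it), the amber shield is upright, and the lamp is over the pot with the plunger dropped into the hole nearest it.

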